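# Start a plum syrup: plums, rock sugar, scoop back on its hook

## Robot

A 7-joint arm with a two-finger parallel gripper is mounted at the origin on the work surface. World frame = base frame: x ahead of the robot, y to its left, z up, the work surface at z = 0. Lengths are in m, angles in degrees, forces in N, time in s.
With the tool pointing down it reaches from about 0.425 to 0.875 m from the base axis. Payload 4.7 kg.
Tool frame: the origin (TCP) lies midway between the tips of the shut fingers; the grasp point (between the pads) lies 19 mm behind it; z points along the fingers, y is the line along which they close (so a half turn about z gives the same grasp; the last joint's range is limited). The gripper opens to 87 mm and grips with 3 to 60 N. Pads are 19 mm wide; open, the fingers measure 117 mm over their backs; the gripper's body (75 mm by 190 mm) begins 51 mm behind the grasp point.
Start: joints at [66.068, 18.392, -4.016, 83.108, 1.295, 78.541, -3.26], TCP at [0.272, -0.59, 0.223] pointing down, gripper open.
Joint ranges: [-163.93, 163.93], [-17.29, 119.83], [-79.2, 71.16], [3.27, 140.29], [-89.18, 269.18], [5.43, 117.66], [-154.24, 154.24]. Speed limits (degrees/s): [147.25, 147.25, 180, 180, 180, 180, 180].

## Interface

Orientations are given as [roll, pitch, yaw] about the fixed x, y, z axes, in that order (R = Rz(yaw) Ry(pitch) Rx(roll)).
In Python, from cell import env gives the robot as it stands. The module is installed in compiled form; this text tells all that it offers.
- The arm moves only by the tool step_arm, never from a script. Its argument "rows" is a list of rows, each an object with "angular": the turn, a rotation vector about the tool's x, y, z in units of pi rad (1.0 is pi rad), a list of three; "slide": the shift along the tool's x, y, z in units of 500 mm (1.0 is 500 mm), a list of three; "jaw": the opening, from 0 (shut) to 1 (fully open). A call has 1 to 10 rows; each row shifts and turns the commanded pose from where the row before left it, along the tool's axes as they then stand; what a row does not reach is not made up. A row lasts 1/8 s, in which the tool goes at most 62.5 mm and 10.7 degrees, less where a joint would pass 70% of its speed; a pose out of reach is approached as far as the arm can. A call with a number of a shift or a turn outside -1 to 1 is refused whole. A call with a gripper value outside its range is refused whole. The fingers move at their own pace and stop on an object; "newtons" is the grip in N (left out, the last holds). Time passes only in rows, so rows that do not move let the fingers close. It gives the time, the measured TCP pose, the force, the opening and the grip force at its end, in the units of the state.
- env.get_obs(): the state, without advancing time (a new reading comes with each control period).
- env.read_camera(name): name is "scene" or "top"; returns the picture (420x560x3 uint8, red, green, blue); there is no depth.
- env.camera_info(name): a dict with "fx", "fy", "cx", "cy" (pixels), "k1" (the pictures are not rectified: a ray, as slopes to the right and down, at radius r is drawn at 1 + k1 r^2 times it, then the intrinsics apply), "R" (3x3) and "t" (3): a world point X has camera coordinates R X + t. Camera axes: x right, y down, z forward; pixel columns grow to the right and rows downward; lengths in m; the calibration is good to about 2 mm. A picture is of the moment at which its call begins. camera_info takes no time and is no camera call.
- env.sign_off(): hands the job in; it is judged then, once.
The state is a dict: "time_s": time; "qpos": joint angles; "joint_velocities": joint speeds; "effort": joint torques, N m; "tool_pos": TCP position; "tool_rot": TCP orientation; "force": force on the tool from outside, world axes, zero at the start; "wrist_torque": the same for the moment, N m; "grip_width": finger opening in m; "grasp_force": force on a finger pad.
Only numpy, scipy, OpenCV 4.12 (cv2) and the standard library are available. Lean on these libraries where they do the work, as an engineer would, in place of code of your own. Each camera call takes 0.05 s, during which the arm holds its last target. There are 200 camera calls.

## Task

Start the plum syrup in the white enamel pot: lower every plum from the round tray gently into the pot without dropping any, and when all of them are in, pick up the scoop by its bow and tip all its rock sugar out over its open edge on top of them. Then hang the empty scoop by its bow on the free hook of the utensil rack. Do not shove the pot about or disturb the other things on the counter.

Things in the scene. Friction and masses are not known exactly. Their poses are not given: they have to be found in the camera images.
- pot: White enamel stock pot, blue rim, standing loose, 1.8 kg. Round, 200 mm outside, 188 mm inside at the floor, wall 5 mm, 110 mm high; inner floor 6 mm above the underside. Origin: centre of the underside, z up; two ears reach 126 mm from the centre along +y and -y, 83 mm high.
- tray: Round steel serving tray on which the plums stand, fixed to the counter, 250 mm across, floor 3 mm thick, rim 12 mm high. Origin: centre of the underside.
- scoop: Aluminium scoop, 0.16 kg: flat pan, level on the counter, rock sugar in it. Origin on the underside below the middle of its bow; x to the open edge, z up. Pan from x = -78 (back lip 34 mm high) to x = +72 mm; side lips 32 mm high, 120 mm apart at the back, 88 at the open edge; sheet 3 mm. It balances under the bow; the sugar slides out at slopes of 40 to 55 degrees.
- scoop_bow (a point): Middle of the scoop's bow, a fixed 10 mm round bar across the pan along the scoop's y; its straight top reaches from y = -43 to +43 mm, axis 95 mm above the underside; its legs go down to the side lips at y = +-52 mm. The hook takes the bow about here: hold it 25 to 35 mm to one side.
- scoop_edge (a point): Middle of the scoop's open edge, on top of the pan's floor: x = 72, z = 3 mm in the scoop's frame; axes as the scoop's.
- rack: Steel utensil rack, fixed: a 12 mm bar 215 mm high along its y between two posts at y = +-160 mm; a ladle hangs at y = +120 and a strainer at y = -120 mm (18 mm in front of the bar); one free hook in the middle. Origin: on the counter below the middle of the bar; the hook points along -x (roughly to the robot).
- hook_seat (a point): Where the bow's axis lies when hung: 204 mm up, 79 mm in front of the rack's bar (rack -x); axes as the rack's. The hook is a bent steel strip 20 mm wide, 3 mm thick: level from the bar (215 mm up) to 56 mm out, down to a V 80 mm out, 195 mm up, and up to its tip 104 mm out, 228 mm up. The pan goes under the hook, the bow over its tip.
- plum1: Green plum, 42 mm across and 38 mm high, flattened at both ends on which it can stand, about 40 g, bruises if dropped; starts standing on the tray. Origin: its centre. None while absent (3 to 5 plums are there).
- plum2: Green plum, 42 mm across and 38 mm high, flattened at both ends on which it can stand, about 40 g, bruises if dropped; starts standing on the tray. Origin: its centre. None while absent (3 to 5 plums are there).
- plum3: Green plum, 42 mm across and 38 mm high, flattened at both ends on which it can stand, about 40 g, bruises if dropped; starts standing on the tray. Origin: its centre. None while absent (3 to 5 plums are there).
- plum4: Green plum, 42 mm across and 38 mm high, flattened at both ends on which it can stand, about 40 g, bruises if dropped; starts standing on the tray. Origin: its centre. None while absent (3 to 5 plums are there).
- plum5: Green plum, 42 mm across and 38 mm high, flattened at both ends on which it can stand, about 40 g, bruises if dropped; starts standing on the tray. Origin: its centre. None while absent (3 to 5 plums are there).
- lump1: Lump of off-white rock sugar, an irregular six-sided crystal 25 mm across and 19 mm high, about 12 g; starts in the scoop. Origin: its centre. None while absent (3 to 5 lumps are there).
- lump2: Lump of off-white rock sugar, an irregular six-sided crystal 25 mm across and 19 mm high, about 12 g; starts in the scoop. Origin: its centre. None while absent (3 to 5 lumps are there).
- lump3: Lump of off-white rock sugar, an irregular six-sided crystal 25 mm across and 19 mm high, about 12 g; starts in the scoop. Origin: its centre. None while absent (3 to 5 lumps are there).
- lump4: Lump of off-white rock sugar, an irregular six-sided crystal 25 mm across and 19 mm high, about 12 g; starts in the scoop. Origin: its centre. None while absent (3 to 5 lumps are there).
- lump5: Lump of off-white rock sugar, an irregular six-sided crystal 25 mm across and 19 mm high, about 12 g; starts in the scoop. Origin: its centre. None while absent (3 to 5 lumps are there).
- cups: Bystander: stack of upturned paper cups, 92 mm across, 125 mm high, light. Origin: centre of the underside.
- squeeze: Bystander: dark green glass syrup bottle with a white cap, 62 mm across, 180 mm high. Origin: centre of the underside.
- honey: Bystander: honey jar with a steel cap, 72 mm across, 100 mm high. Origin: centre of the underside.
- pot_lid: Bystander: the pot's flat enamel lid with a blue loop, 208 mm across, 36 mm high, lying on the counter. Origin: centre of the underside.
- caddy: Bystander: wooden caddy 100 x 290 mm with three syrup bottles 200 mm high, fixed to the counter. Origin: centre of the underside; its long side is along its y.
Things that resemble listed ones, but are neither listed nor needed, are in the scene too. What is shaped like the scoop but pink or yellow is not meant.

How it is judged (in metres and radians):
On the way, in this order (a step that is already met when the one before it is completed fails the run):
1. every plum lies in the pot (z of plum1 in the frame of pot between 0 and 0.085 m and horizontal distance between each of plum1, plum2, plum3, plum4, plum5 and pot below 0.095 m and z of plum2 in the frame of pot between 0 and 0.085 m and z of plum3 in the frame of pot between 0 and 0.085 m and z of plum4 in the frame of pot between 0 and 0.085 m and z of plum5 in the frame of pot between 0 and 0.085 m), for 0.2 s.
2. the scoop is tipped, open edge down, above the pot (angle between scoop's own x axis and vertical above 1.97 rad and z of scoop_edge in the frame of pot above 0.08 m and horizontal distance between scoop_edge and pot below 0.12 m), for 0.02 s.
3. all the sugar lies in the pot (z of lump1 in the frame of pot between 0 and 0.1 m and horizontal distance between each of lump1, lump2, lump3, lump4, lump5 and pot below 0.095 m and z of lump2 in the frame of pot between 0 and 0.1 m and z of lump3 in the frame of pot between 0 and 0.1 m and z of lump4 in the frame of pot between 0 and 0.1 m and z of lump5 in the frame of pot between 0 and 0.1 m), for 0.2 s.
At the end, for the whole second after the job is handed in: Every plum and every lump of sugar lies inside the upright pot (below its rim), and the scoop hangs by its bow, hardly swinging (under 0.15 m/s), on the free hook (bow middle within 50 mm of the hook's seat, weight on the rack, clear of the counter) (all of step 1 and all of step 3 and distance between scoop_bow and hook_seat below 0.05 m and contact force between scoop and rack above 0.3 N and height (world z) of scoop above 0.05 m and linear speed of scoop below 0.15 m/s and angle between pot's own z axis and vertical below 0.1 rad); the robot touches nothing.
It fails at once if a plum is dropped: it falls through the pot from more than about 3 cm above its resting place (over 0.5 m/s while its centre is between 45 and 110 mm above the pot's underside) ((horizontal distance between plum1 and pot below 0.095 m and z of plum1 in the frame of pot between 0.045 and 0.11 m and linear speed of plum1 above 0.5 m/s) or (horizontal distance between plum2 and pot below 0.095 m and z of plum2 in the frame of pot between 0.045 and 0.11 m and linear speed of plum2 above 0.5 m/s) or (horizontal distance between plum3 and pot below 0.095 m and z of plum3 in the frame of pot between 0.045 and 0.11 m and linear speed of plum3 above 0.5 m/s) or (horizontal distance between plum4 and pot below 0.095 m and z of plum4 in the frame of pot between 0.045 and 0.11 m and linear speed of plum4 above 0.5 m/s) or (horizontal distance between plum5 and pot below 0.095 m and z of plum5 in the frame of pot between 0.045 and 0.11 m and linear speed of plum5 above 0.5 m/s)).
It fails at once if a plum is pressed hard in the pot (over 20 N against the pot or another plum) (contact force between any of plum1, plum2, plum3, plum4, plum5 and pot above 20 N or contact force between plum1 and plum2 above 20 N or contact force between any of plum1, plum2 and plum3 above 20 N or contact force between any of plum1, plum2, plum3 and plum4 above 20 N or contact force between any of plum1, plum2, plum3, plum4 and plum5 above 20 N).
It fails at once if the pot is shoved more than 50 mm or tipped (distance of pot from where it was at the start of the episode above 0.05 m or angle between pot's own z axis and vertical above 0.3 rad).
It fails at once if a bystander is disturbed (moved more than 30 mm) (distance of any of cups, squeeze, honey, pot_lid from where it was at the start of the episode above 0.03 m).
Of plum1, plum2, plum3, plum4, plum5 only 3 to 5 are there at a start; the rules pass over those that are not, and their reading is None.
Of lump1, lump2, lump3, lump4, lump5 only 3 to 5 are there at a start; the rules pass over those that are not, and their reading is None.
At some moment in a run one of plum1, plum2, plum3, plum4, plum5 may be knocked a few centimetres aside while the robot is not near it.
It also fails if it takes over 210 s, if anything falls off the work surface, if the arm or the gripper's body presses on something with over 40 N, if the wrist force passes 120 N, or if a joint passes its speed limit or range.

## Working session

There is one attempt and no reset: what is moved stays moved. The work goes in short steps, Python scripts to look and compute and a tool call to move; the robot and the scene stay as the last step left them, time stands still between calls to the robot, and variables do not carry over. Pictures are saved under pics/ and viewed, at most 14 in all, crops included, and the job is handed in when it is done.

Besides the shell and the picture viewer there is one more tool, called in YAML: its name, and indented under it one key for each argument. step_arm: Moves the arm, as the interface text tells. Shifts and turns lie within -1 to 1; 1 stands for 500 mm of shift or pi rad of turn. Its arguments: {"type":"object","properties":{"rows":{"type":"array"},"newtons":{"type":"number"}},"required":["rows"]}

```bash
mkdir -p pics; python3 - <<'E'
from cell import env
import cv2
for n in("scene","top"):
    im=env.read_camera(n); cv2.imwrite(f"pics/{n}0.png",im[:,:,::-1]); print(n,env.camera_info(n))
o=env.get_obs(); print(o)
E
```

```text
scene {'fx': 491.5065794695588, 'fy': 491.5065794695588, 'cx': 289.06688942249116, 'cy': 204.155361303413, 'k1': -0.10058791043832788, 'R': array([[ 0.88456972,  0.46604636, -0.01836288],
       [ 0.26217091, -0.52939904, -0.80684761],
       [-0.38574969,  0.70889876, -0.59047416]]), 't': array([-0.42503656, -0.02081319,  1.96752695])}
top {'fx': 457.9506898269411, 'fy': 457.9506898269411, 'cx': 284.64269431821805, 'cy': 207.26346260023652, 'k1': 0.028881980589300613, 'R': array([[ 0.02343713, -0.99972065,  0.00305421],
       [-0.99833482, -0.02356549, -0.05265223],
       [ 0.05270949, -0.00181511, -0.99860824]]), 't': array([-0.0354292 ,  0.50544422,  1.49594441])}
{'time_s': 0.1, 'qpos': array([66.06818576, 18.43528116, -4.01685746, 83.16853485,  1.29422067,
       78.53814113, -3.26108999]), 'joint_velocities': array([-0.00181166, -0.09872233,  0.01108187, -0.10175311, -0.08114357,
        0.02121758, -0.00485595]), 'effort': array([-7.64578981e-04, -4.92572129e+01, -4.05915454e-01, -3.13395560e+01,
       -6.39481377e-02,  3.95981292e-02,  1.04799731e-04]), 'tool_pos': array([ 0.27179336, -0.58991475,  0.22156026]), 'tool_rot': array([-1.79903234e+02,  4.15330382e-03,  2.47414389e+01]), 'force': array([-0.06499888,  0.50052722, -0.53486222]), 'wrist_torque': array([-0.00838686,  0.00471991, -0.0383227 ]), 'grasp_force': 0.0, 'grip_width': 0.08699369072598909}
```

View pics/scene0.png

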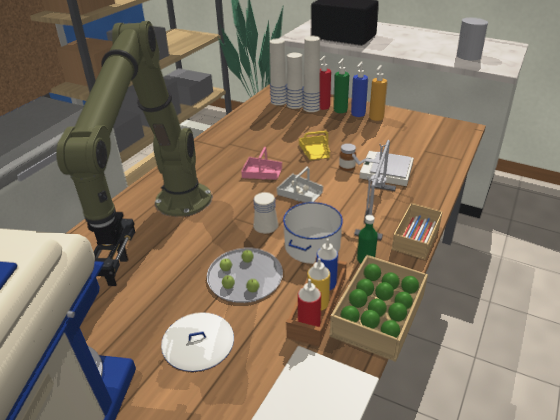

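View pics/top0.png

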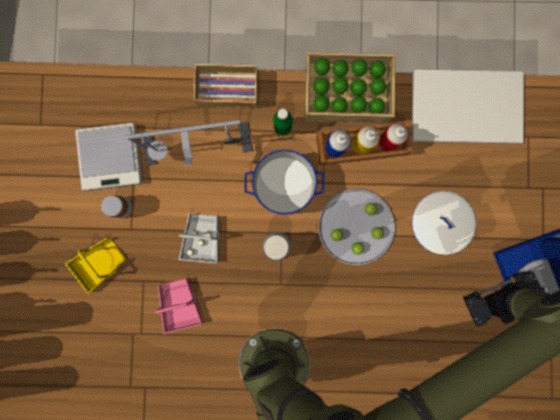

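The scene picture shows the tray with four plums, the white pot at scene (313,235), and the silver scoop at (300,187). In the top picture the pot is at (284,182), the tray at (357,227), and the plums at (371,209), (337,234), (358,248) and (377,232). The scoop is at (200,240), and the rack bar runs from (135,138) to (245,127) with its hook near (186,150).

Possible confusions:
- **Scoop:** pink at (180,305) and yellow at (97,263) are decoys; silver at (200,240) is the one meant.
- **Plums:** the limes in the crate at (350,85) are not on the tray.
- **Hook:** the strainer at (156,150) and ladle at (245,137) hang on either side of the free hook.

I'll check the choice in one close crop.

```bash
cat > h.py <<'E'
import numpy as np, cv2
from cell import env
from scipy.spatial.transform import Rotation as Ro
def cam(n):
    c=env.camera_info(n); return c,np.array([[c['fx'],0,c['cx']],[0,c['fy'],c['cy']],[0,0,1.]]),np.array([c['k1'],0,0,0,0.])
def ray(n,uv):
    c,K,d=cam(n); p=cv2.undistortPoints(np.array(uv,float).reshape(-1,1,2),K,d).reshape(-1,2)
    D=np.c_[p,np.ones(len(p))]@c['R']; return -c['R'].T@c['t'],D
def at_z(n,uv,z):
    o,D=ray(n,uv); z=np.broadcast_to(z,len(D)); return o+D*((z-o[2])/D[:,2])[:,None]
def proj(n,X):
    c,K,d=cam(n); return cv2.projectPoints(np.array(X,float).reshape(-1,1,3),cv2.Rodrigues(c['R'])[0],c['t'],K,d)[0].reshape(-1,2)
def tri(uvt,uvs):
    (o1,a),(o2,b)=ray("top",uvt),ray("scene",uvs); out=[]
    for x,y in zip(a,b):
        x=x/np.linalg.norm(x);y=y/np.linalg.norm(y)
        s=np.linalg.lstsq(np.c_[x,-y],o2-o1,rcond=None)[0]; p,q=o1+s[0]*x,o2+s[1]*y
        out.append([*(p+q)/2,np.linalg.norm(p-q)])
    return np.array(out)
def shot(n,f,x0=0,y0=0,x1=560,y1=420,k=1):
    im=env.read_camera(n)[:,:,::-1]; cv2.imwrite("pics/"+f,cv2.resize(im[y0:y1,x0:x1],None,fx=k,fy=k,interpolation=cv2.INTER_CUBIC)); return im
def st():
    o=env.get_obs(); print({k:np.round(o[k],4).tolist() for k in("time_s","tool_pos","tool_rot","qpos","force","grip_width","grasp_force")})
    return o
def plan(pos,rpy=None):
    "slide/angular to reach the pose: total, in call units"
    o=env.get_obs(); R=Ro.from_euler('xyz',o['tool_rot'],degrees=True)
    s=R.inv().apply(np.array(pos)-o['tool_pos'])/0.5
    a=(R.inv()*Ro.from_euler('xyz',rpy,degrees=True)).as_rotvec()/np.pi if rpy is not None else np.zeros(3)
    print("slide",s.round(4),"ang",a.round(4))
E
python3 - <<'E'
from h import *
im=cv2.imread("pics/top0.png"); sc=cv2.imread("pics/scene0.png")
a=cv2.resize(im[110:270,120:270],None,fx=3.7,fy=3.7,interpolation=cv2.INTER_CUBIC)
cv2.imwrite("pics/c1.png",a)
b=cv2.resize(sc[125:225,265:425],None,fx=5,fy=5,interpolation=cv2.INTER_CUBIC)
cv2.imwrite("pics/c2.png",b)
# plums: green blobs
for n,I,box in(("top",im,(315,185,400,265)),("scene",sc,(205,240,290,305))):
    x0,y0,x1,y1=box;h=cv2.cvtColor(I[y0:y1,x0:x1],cv2.COLOR_BGR2HSV)
    m=cv2.inRange(h,(25,90,60),(45,255,255)); k,l,s,c=cv2.connectedComponentsWithStats(m)
    for i in range(1,k):
        if s[i,4]>25: 
            uv=s[i,:2]+s[i,2:4]/2-.5+[x0,y0]; print(n,uv,c[i]+[x0,y0],s[i],at_z(n,[uv],.022).round(4), at_z(n,[c[i]+[x0,y0]],.022).round(4))
# pot top rim & tray
for n,p in(("pot_c",[(284,182)]),):print(at_z("top",p,.11))
print("tray",at_z("top",[(357,227)],.008))
E
```

```text
top [370.5 209. ] [370.58333333 208.76851852] [ 50  19  12  11 108] [[ 0.5066 -0.3047  0.022 ]] [[ 0.5074 -0.305   0.022 ]]
top [377. 233.] [377.03921569 232.70588235] [ 57  43  11  11 102] [[ 0.4287 -0.327   0.022 ]] [[ 0.4296 -0.3271  0.022 ]]
top [336.5 234. ] [336.61320755 234.29245283] [ 16  44  12  11 106] [[ 0.4222 -0.1949  0.022 ]] [[ 0.4213 -0.1953  0.022 ]]
top [357.5 248. ] [357.35514019 247.96261682] [ 37  58  12  11 107] [[ 0.3783 -0.2641  0.022 ]] [[ 0.3784 -0.2636  0.022 ]]
scene [247.  255.5] [247.         255.69230769] [ 37  10  11  12 104] [[ 0.4214 -0.1916  0.022 ]] [[ 0.4219 -0.1924  0.022 ]]
scene [225.5 264.5] [225.26605505 264.39449541] [ 15  19  12  12 109] [[ 0.3809 -0.2616  0.022 ]] [[ 0.3799 -0.2616  0.022 ]]
scene [227.5 281.5] [227.525 281.6  ] [ 17  35  12  14 120] [[ 0.4305 -0.3248  0.022 ]] [[ 0.4308 -0.3251  0.022 ]]
scene [252.5 285. ] [252.30833333 285.19166667] [ 42  39  12  13 120] [[ 0.5097 -0.3018  0.022 ]] [[ 0.5095 -0.3028  0.022 ]]
[[ 0.57922261 -0.01953539  0.11      ]]
tray [[ 0.44686918 -0.26371827  0.008     ]]
```

View pics/c1.png

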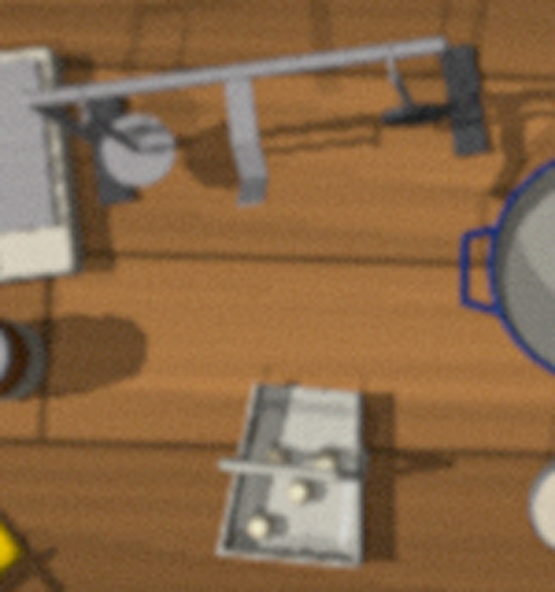

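View pics/c2.png

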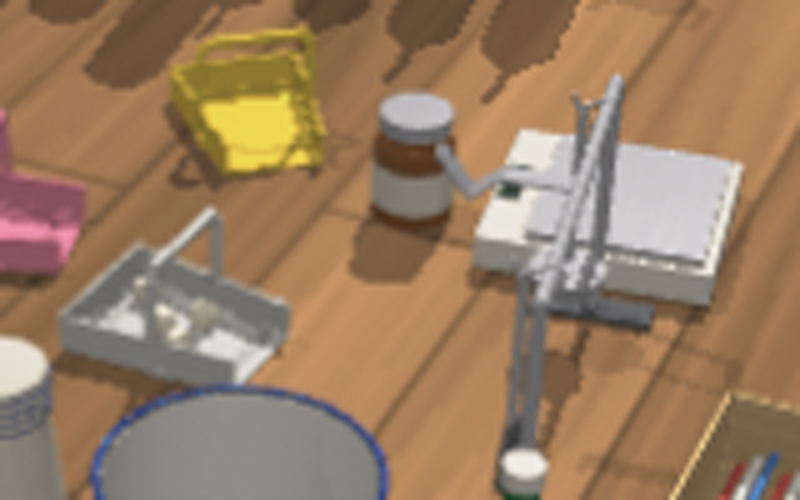

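The crop confirms the silver scoop with four lumps. Its open (narrow) edge is at the top, towards +x, with crop corners (253,383) and (362,390), and the bow runs from (220,463) to (362,468). The rack's free hook is at crop (240,80) to (250,200).

```bash
python3 - <<'E'
from h import *
from scipy.optimize import least_squares
im=cv2.imread("pics/top0.png")
# pot rim by blue mask
h=cv2.cvtColor(im,cv2.COLOR_BGR2HSV); m=cv2.inRange(h,(105,90,40),(130,255,255)); m[:140]=0;m[225:]=0;m[:,:235]=0;m[:,330:]=0
v,u=np.nonzero(m); X=at_z("top",np.c_[u,v],.11)
r=lambda p:np.hypot(X[:,0]-p[0],X[:,1]-p[1])-.1
s=least_squares(r,[.579,-.02],loss='soft_l1',f_scale=.002); print("pot",s.x,np.median(abs(s.fun)))
c1=lambda p:np.array(p)/3.7+[120,110]-.36
c2=lambda p:np.array(p)/5+[265,125]-.4
# scoop fit: x,y,yaw
M=np.array([[-78,60,34],[-78,-60,34],[72,44,32],[72,-44,32],[0,48,96],[0,-48,96]])/1e3
T=c1([[218,553],[358,565],[253,383],[362,390],[222,464],[362,468]])
S=c2([[140,243],[62,315],[288,308],[237,372],[213,211],[155,262]])
def pts(p,M): return np.c_[M@np.eye(3)] @ Ro.from_euler('z',p[2]).as_matrix().T+[p[0],p[1],0]
f=lambda p:np.r_[(proj("top",pts(p,M))-T).ravel(),(proj("scene",pts(p,M))-S).ravel()]
s=least_squares(f,[.42,.21,0],loss='soft_l1'); print("scoop",s.x[:2],np.degrees(s.x[2]),s.fun.reshape(-1,2).round(1).tolist())
# rack
B=np.array([[0,160,.215*1e3],[0,-160,215],[-104,0,228],[-56,0,215]])/1e3
T2=c1([[35,101],[445,45],[250,202],[246,180]]);S2=c2([[617,80],[540,295],[442,150],[0,0]])
W=np.ones((4,2));W[3]=0
f=lambda p:np.r_[(proj("top",pts(p,B))-T2).ravel(),((proj("scene",pts(p,B))-S2)*W).ravel()]
for y in (0,):
    s=least_squares(f,[.68,.2,np.radians(8)],loss='soft_l1'); print("rack",s.x[:2],np.degrees(s.x[2]),s.fun.reshape(-1,2).round(1).tolist())
    print("seat",pts(s.x,np.array([[-.079,0,.204]])))
print("bar",at_z("top",c1([[35,101],[445,45],[240,80],[250,202]]),[.215,.215,.215,.228]))
print("squeeze",at_z("top",[(283,114)],.18),"caddy bottles",at_z("top",[(339,138),(369,134),(398,130)],.2),"cups",at_z("top",[(276,247)],.125))
print("honey",at_z("top",[(113,206)],.1))
E
```

```text
pot [ 0.58213735 -0.0220989 ] 0.003552792781793601
scoop [0.40558148 0.24849445] -3.418427913183167 [[0.4, -0.5], [-0.2, -0.7], [0.5, -0.4], [-1.9, -0.1], [1.1, -0.1], [-5.8, 1.3], [-0.3, 0.4], [-0.2, 0.1], [0.1, -0.3], [-0.3, -2.1], [0.0, 0.3], [-0.6, 1.6]]
rack [0.7126349  0.27175891] 9.235665709124843 [[-1.0, -0.1], [-0.9, 0.1], [0.3, 0.1], [0.1, -9.7], [-0.4, 0.7], [-0.5, 2.3], [-0.8, -0.0], [0.0, 0.0]]
seat [[0.63465901 0.25907976 0.204     ]]
bar [[0.68660168 0.42686942 0.215     ]
 [0.73874639 0.11134318 0.215     ]
 [0.70722017 0.26946225 0.215     ]
 [0.61038261 0.25580016 0.228     ]]
squeeze [[ 0.77356167 -0.01189092  0.18      ]] caddy bottles [[ 0.70171973 -0.17653881  0.2       ]
 [ 0.71543027 -0.26351055  0.2       ]
 [ 0.72902006 -0.34750331  0.2       ]] cups [[3.78814161e-01 7.82530546e-05 1.25000000e-01]]
honey [[0.49295517 0.5070903  0.1       ]]
```

step_arm:
  rows:
    - {"angular":[0,0,0.0457],"slide":[0,0,0],"jaw":0.78}
    - {"angular":[0,0,0.0457],"slide":[0,0,0],"jaw":0.78}
    - {"angular":[0,0,0.0457],"slide":[0,0,0],"jaw":0.78}
    - {"angular":[0,0,0],"slide":[0.0306,-0.0934,0.02],"jaw":0.78}
    - {"angular":[0,0,0],"slide":[0.0306,-0.0934,0.02],"jaw":0.78}
    - {"angular":[0,0,0],"slide":[0.0306,-0.0934,0.02],"jaw":0.78}
    - {"angular":[0,0,0],"slide":[0.0306,-0.0934,0.02],"jaw":0.78}
    - {"angular":[0,0,0],"slide":[0.0306,-0.0934,0.02],"jaw":0.78}
    - {"angular":[0,0,0],"slide":[0.0306,-0.0934,0.02],"jaw":0.78}
    - {"angular":[0,0,0],"slide":[0.0306,-0.0934,0.02],"jaw":0.78}
  newtons: 10

```text
time_s: 1.35
tool_pos: [0.3788, -0.2616, 0.152]
tool_rot: [180.0, 0.0, 0.1]
force: [1.3, -0.0, -0.4]
grip_width: 0.0679
grasp_force: 0.0
```

```bash
cat >> h.py <<'E'
def plums():
    for n,(x0,y0,x1,y1) in(("top",(315,185,400,268)),("scene",(195,240,295,310))):
        h=cv2.cvtColor(env.read_camera(n)[y0:y1,x0:x1],cv2.COLOR_RGB2HSV)
        m=cv2.inRange(h,(25,90,60),(45,255,255)); k,l,s,c=cv2.connectedComponentsWithStats(m)
        print(n,[(at_z(n,[c[i]+[x0,y0]],.022)[0,:2].round(4).tolist(),int(s[i,4])) for i in range(1,k) if s[i,4]>15])
E
python3 -c "
from h import *
st();plums()
plan([.379,-.263,.014],[180,0,0])"
```

```text
{'time_s': 1.35, 'tool_pos': [0.3788, -0.2616, 0.152], 'tool_rot': [179.9992, 0.0128, 0.0586], 'qpos': [46.4625, -1.2843, -14.8907, 113.7662, -0.3493, 67.4859, -58.2323], 'force': [1.3365, -0.0274, -0.4305], 'grip_width': 0.0679, 'grasp_force': 0.0}
top [([0.5074, -0.305], 108), ([0.4299, -0.327], 102), ([0.4218, -0.1948], 97), ([0.3598, -0.3599], 494), ([0.3714, -0.2953], 21)]
scene [([0.4219, -0.1924], 104), ([0.3799, -0.2616], 109), ([0.4308, -0.3251], 120), ([0.5095, -0.3028], 120)]
slide [-0.0014  0.0121  0.2745] ang [-0.001   0.0005  0.003 ]
```

step_arm:
  rows:
    - {"angular":[0,0,0],"slide":[0,0,0.07],"jaw":0.78}
    - {"angular":[0,0,0],"slide":[0,0,0.07],"jaw":0.78}
    - {"angular":[0,0,0],"slide":[0,0,0.07],"jaw":0.78}
    - {"angular":[0,0,0],"slide":[0,0,0.04],"jaw":0.78}
    - {"angular":[0,0,0],"slide":[0,0,0.025],"jaw":0.78}
    - {"angular":[0,0,0],"slide":[0,0,0],"jaw":0.2}
    - {"angular":[0,0,0],"slide":[0,0,0],"jaw":0.2}
    - {"angular":[0,0,0],"slide":[0,0,0],"jaw":0.2}
    - {"angular":[0,0,0],"slide":[0,0,0],"jaw":0.2}
    - {"angular":[0,0,0],"slide":[0,0,0],"jaw":0.2}
  newtons: 10

```text
time_s: 2.7
tool_pos: [0.3793, -0.2638, 0.0158]
tool_rot: [179.9, -0.1, 0.1]
force: [-1.0, -0.6, 4.7]
grip_width: 0.041
grasp_force: 10.0
```

step_arm:
  rows:
    - {"angular":[0,0,0],"slide":[0,0,-0.06],"jaw":0.2}
    - {"angular":[0,0,0],"slide":[0,0,-0.1],"jaw":0.2}
    - {"angular":[0,0,0],"slide":[0,0,-0.12],"jaw":0.2}
    - {"angular":[0,0,0],"slide":[0.0723,-0.069,-0.003],"jaw":0.2}
    - {"angular":[0,0,0],"slide":[0.0723,-0.069,-0.003],"jaw":0.2}
    - {"angular":[0,0,0],"slide":[0.0723,-0.069,-0.003],"jaw":0.2}
    - {"angular":[0,0,0],"slide":[0.0723,-0.069,0],"jaw":0.2}
    - {"angular":[0,0,0],"slide":[0.0723,-0.069,0],"jaw":0.2}
    - {"angular":[0,0,0],"slide":[0.0723,-0.069,0],"jaw":0.2}
    - {"angular":[0,0,0],"slide":[0.0723,-0.069,0],"jaw":0.2}

```text
time_s: 3.95
tool_pos: [0.6324, -0.0207, 0.1592]
tool_rot: [180.0, 0.0, 0.0]
force: [0.8, -0.9, 0.4]
grip_width: 0.0412
grasp_force: 10.0
```

```bash
python3 -c "
from h import *
st();plums()
plan([.632,-.022,.045],[180,0,0])"
```

```text
{'time_s': 3.95, 'tool_pos': [0.6324, -0.0207, 0.1592], 'tool_rot': [179.9827, 0.0276, 0.0337], 'qpos': [22.5338, 20.8689, -28.9731, 89.6465, 10.4562, 72.2188, -98.0191], 'force': [0.8296, -0.8629, 0.4334], 'grip_width': 0.0412, 'grasp_force': 9.9988}
top [([0.5075, -0.3049], 109), ([0.4294, -0.3277], 106), ([0.4214, -0.1952], 102)]
scene [([0.4219, -0.1924], 104), ([0.431, -0.3253], 119), ([0.5094, -0.3026], 121)]
slide [-0.0038  0.0156  0.2273] ang [-0.0016 -0.0003  0.0028]
```

step_arm:
  rows:
    - {"angular":[0,0,0],"slide":[0,0,0.06],"jaw":0.2}
    - {"angular":[0,0,0],"slide":[0,0,0.06],"jaw":0.2}
    - {"angular":[0,0,0],"slide":[0,0,0.05],"jaw":0.2}
    - {"angular":[0,0,0],"slide":[0,0,0.035],"jaw":0.2}
    - {"angular":[0,0,0],"slide":[0,0,0.02],"jaw":0.2}
    - {"angular":[0,0,0],"slide":[0,0,0],"jaw":0.2}
    - {"angular":[0,0,0],"slide":[0,0,0],"jaw":0.2}

```text
time_s: 4.92
tool_pos: [0.6323, -0.0215, 0.0481]
tool_rot: [180.0, -0.1, 0.1]
force: [1.1, -0.5, -0.7]
grip_width: 0.0411
grasp_force: 10.0
```

step_arm:
  rows:
    - {"angular":[0,0,0],"slide":[0,0,0.007],"jaw":0.2}
    - {"angular":[0,0,0],"slide":[0,0,0],"jaw":0.2}
    - {"angular":[0,0,0],"slide":[0,0,0],"jaw":0.58}
    - {"angular":[0,0,0],"slide":[0,0,0],"jaw":0.58}
    - {"angular":[0,0,0],"slide":[0,0,0],"jaw":0.58}
    - {"angular":[0,0,0],"slide":[0,0,-0.06],"jaw":0.58}
    - {"angular":[0,0,0],"slide":[0,0,-0.08],"jaw":0.58}
    - {"angular":[0,0,0],"slide":[0,0,-0.09],"jaw":0.58}

```text
time_s: 5.92
tool_pos: [0.631, -0.0216, 0.1592]
tool_rot: [-180.0, 0.1, 0.1]
force: [0.7, -0.0, -0.1]
grip_width: 0.0505
grasp_force: 0.0
```

```bash
python3 -c "
from h import *
st();plums()
shot('scene','p1.png',180,180,360,320,4)
plan([.430,-.326,.15],[180,0,0])"
```

```text
{'time_s': 5.925, 'tool_pos': [0.631, -0.0216, 0.1592], 'tool_rot': [-179.9966, 0.0687, 0.0696], 'qpos': [22.7108, 20.7501, -29.0376, 89.796, 10.3946, 72.2236, -97.8732], 'force': [0.6532, -0.026, -0.1182], 'grip_width': 0.0505, 'grasp_force': 0.0}
top [([0.5076, -0.3048], 108), ([0.4294, -0.3275], 105), ([0.4215, -0.1954], 105)]
scene [([0.4219, -0.1924], 104), ([0.431, -0.3253], 119), ([0.5094, -0.3026], 121)]
slide [-0.408   0.6088  0.0217] ang [ 0.0002 -0.002   0.0003]
```

View pics/p1.png

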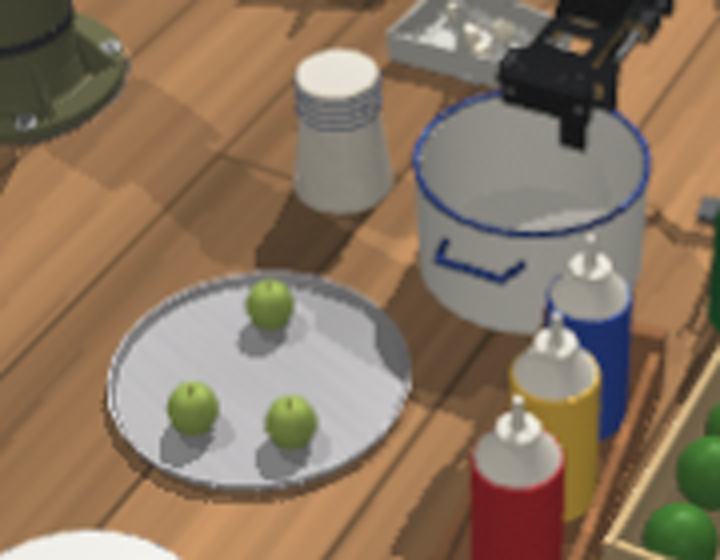

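The gripper is empty above the pot, with the first plum inside (hidden behind the wall). Three plums remain on the tray at crop (270,305), (192,408) and (290,422).

step_arm:
  rows:
    - {"angular":[0,0,0],"slide":[-0.051,0.0761,0],"jaw":0.78}
    - {"angular":[0,0,0],"slide":[-0.051,0.0761,0],"jaw":0.78}
    - {"angular":[0,0,0],"slide":[-0.051,0.0761,0],"jaw":0.78}
    - {"angular":[0,0,0],"slide":[-0.051,0.0761,0],"jaw":0.78}
    - {"angular":[0,0,0],"slide":[-0.051,0.0761,0],"jaw":0.78}
    - {"angular":[0,0,0],"slide":[-0.051,0.0761,0],"jaw":0.78}
    - {"angular":[0,0,0],"slide":[-0.051,0.0761,0],"jaw":0.78}
    - {"angular":[0,0,0],"slide":[-0.051,0.0761,0.02],"jaw":0.78}
    - {"angular":[0,0,0],"slide":[0,0,0.07],"jaw":0.78}
    - {"angular":[0,0,0],"slide":[0,0,0.06],"jaw":0.78}

```text
time_s: 7.32
tool_pos: [0.4264, -0.3264, 0.0814]
tool_rot: [-179.9, 0.1, -0.1]
force: [-0.1, -0.3, -0.1]
grip_width: 0.0683
grasp_force: 0.0
```

```bash
python3 -c "
from h import *
st();plums()
plan([.430,-.326,.014],[180,0,0])"
```

```text
{'time_s': 7.325, 'tool_pos': [0.4264, -0.3264, 0.0814], 'tool_rot': [-179.9439, 0.0912, -0.0515], 'qpos': [50.3546, 12.4223, -17.4502, 108.0716, 4.2651, 60.2371, -58.8898], 'force': [-0.1083, -0.2556, -0.0968], 'grip_width': 0.0683, 'grasp_force': 0.0}
top [([0.5075, -0.3047], 105), ([0.4214, -0.195], 103), ([0.4195, -0.3602], 38), ([0.3613, -0.3814], 278)]
scene [([0.4219, -0.1924], 104), ([0.4313, -0.3256], 117), ([0.5097, -0.3029], 119)]
slide [0.0117 0.0045 0.1302] ang [-0.0018  0.0022  0.0003]
```

step_arm:
  rows:
    - {"angular":[0,0,0],"slide":[0.006,0,0.06],"jaw":0.78}
    - {"angular":[0,0,0],"slide":[0,0,0.045],"jaw":0.78}
    - {"angular":[0,0,0],"slide":[0,0,0.025],"jaw":0.78}
    - {"angular":[0,0,0],"slide":[0,0,0],"jaw":0.78}
    - {"angular":[0,0,0],"slide":[0,0,0],"jaw":0.2}
    - {"angular":[0,0,0],"slide":[0,0,0],"jaw":0.2}
    - {"angular":[0,0,0],"slide":[0,0,0],"jaw":0.2}
    - {"angular":[0,0,0],"slide":[0,0,0],"jaw":0.2}
    - {"angular":[0,0,0],"slide":[0,0,0],"jaw":0.2}

```text
time_s: 8.55
tool_pos: [0.4312, -0.3264, 0.0191]
tool_rot: [180.0, -0.0, 0.1]
force: [-0.4, 0.4, 3.6]
grip_width: 0.0412
grasp_force: 10.0
```

step_arm:
  rows:
    - {"angular":[0,0,0],"slide":[0,0,-0.05],"jaw":0.2}
    - {"angular":[0,0,0],"slide":[0,0,-0.1],"jaw":0.2}
    - {"angular":[0,0,0],"slide":[0,0,-0.12],"jaw":0.2}
    - {"angular":[0,0,0],"slide":[0.0289,-0.0869,-0.003],"jaw":0.2}
    - {"angular":[0,0,0],"slide":[0.0289,-0.0869,-0.003],"jaw":0.2}
    - {"angular":[0,0,0],"slide":[0.0289,-0.0869,-0.003],"jaw":0.2}
    - {"angular":[0,0,0],"slide":[0.0289,-0.0869,0],"jaw":0.2}
    - {"angular":[0,0,0],"slide":[0.0289,-0.0869,0],"jaw":0.2}
    - {"angular":[0,0,0],"slide":[0.0289,-0.0869,0],"jaw":0.2}
    - {"angular":[0,0,0],"slide":[0.0289,-0.0869,0],"jaw":0.2}

```text
time_s: 9.8
tool_pos: [0.5318, -0.0206, 0.1578]
tool_rot: [180.0, 0.0, 0.1]
force: [0.5, -0.7, -0.8]
grip_width: 0.0411
grasp_force: 10.0
```

```bash
python3 -c "
from h import *
st();plums()
plan([.532,-.022,.044],[180,0,0])"
```

```text
{'time_s': 9.8, 'tool_pos': [0.5318, -0.0206, 0.1578], 'tool_rot': [179.9815, 0.0081, 0.0507], 'qpos': [29.7582, 8.7582, -32.9349, 103.775, 5.1086, 68.9431, -94.6606], 'force': [0.5285, -0.6572, -0.7509], 'grip_width': 0.0411, 'grasp_force': 9.9984}
top [([0.5076, -0.3046], 108), ([0.4214, -0.195], 105)]
scene [([0.4219, -0.1924], 104), ([0.5094, -0.3029], 119)]
slide [-0.0014  0.0147  0.2283] ang [-0.0011 -0.0003  0.0032]
```

step_arm:
  rows:
    - {"angular":[0,0,0],"slide":[0,0,0.06],"jaw":0.2}
    - {"angular":[0,0,0],"slide":[0,0,0.06],"jaw":0.2}
    - {"angular":[0,0,0],"slide":[0,0,0.05],"jaw":0.2}
    - {"angular":[0,0,0],"slide":[0,0,0.035],"jaw":0.2}
    - {"angular":[0,0,0],"slide":[0,0,0.022],"jaw":0.2}
    - {"angular":[0,0,0],"slide":[0,0,0],"jaw":0.2}
    - {"angular":[0,0,0],"slide":[0,0,0],"jaw":0.2}

```text
time_s: 10.78
tool_pos: [0.5324, -0.022, 0.0454]
tool_rot: [180.0, -0.1, 0.1]
force: [0.0, -0.4, -0.4]
grip_width: 0.041
grasp_force: 10.0
```

step_arm:
  rows:
    - {"angular":[0,0,0],"slide":[0,0,0],"jaw":0.58}
    - {"angular":[0,0,0],"slide":[0,0,0],"jaw":0.58}
    - {"angular":[0,0,0],"slide":[0,0,0],"jaw":0.58}
    - {"angular":[0,0,0],"slide":[0,0,-0.06],"jaw":0.58}
    - {"angular":[0,0,0],"slide":[0,0,-0.08],"jaw":0.58}
    - {"angular":[0,0,0],"slide":[0,0,-0.09],"jaw":0.58}
    - {"angular":[0,0,0],"slide":[0,0,0],"jaw":0.58}

```text
time_s: 11.65
tool_pos: [0.5345, -0.0218, 0.1636]
tool_rot: [179.9, -0.4, 0.1]
force: [-0.5, -0.6, -0.2]
grip_width: 0.0506
grasp_force: 0.0
```

```bash
python3 -c "
from h import *
st();plums()
plan([.5085,-.3035,.15],[180,0,0])"
```

```text
{'time_s': 11.65, 'tool_pos': [0.5345, -0.0218, 0.1636], 'tool_rot': [179.9193, -0.4477, 0.0667], 'qpos': [30.1149, 8.463, -33.1654, 103.3977, 5.0516, 69.132, -94.4648], 'force': [-0.5408, -0.6436, -0.2379], 'grip_width': 0.0506, 'grasp_force': 0.0}
top [([0.508, -0.3048], 112), ([0.4214, -0.1955], 105)]
scene [([0.4219, -0.1924], 104), ([0.5093, -0.3027], 120)]
slide [-0.0469  0.5628  0.0195] ang [ 0.0002 -0.0002  0.0003]
```

step_arm:
  rows:
    - {"angular":[0,0,0],"slide":[-0.0067,0.0804,0],"jaw":0.78}
    - {"angular":[0,0,0],"slide":[-0.0067,0.0804,0],"jaw":0.78}
    - {"angular":[0,0,0],"slide":[-0.0067,0.0804,0],"jaw":0.78}
    - {"angular":[0,0,0],"slide":[-0.0067,0.0804,0],"jaw":0.78}
    - {"angular":[0,0,0],"slide":[-0.0067,0.0804,0],"jaw":0.78}
    - {"angular":[0,0,0],"slide":[-0.0067,0.0804,0],"jaw":0.78}
    - {"angular":[0,0,0],"slide":[-0.0067,0.0804,0.02],"jaw":0.78}
    - {"angular":[0,0,0],"slide":[0,0,0.07],"jaw":0.78}
    - {"angular":[0,0,0],"slide":[0,0,0.07],"jaw":0.78}
    - {"angular":[0,0,0],"slide":[0,0,0],"jaw":0.78}

```text
time_s: 13.0
tool_pos: [0.5051, -0.3015, 0.0749]
tool_rot: [-179.7, 0.5, 0.1]
force: [-0.5, 0.4, -0.7]
grip_width: 0.0678
grasp_force: 0.0
```

```bash
python3 -c "
from h import *
st();plums()
plan([.5085,-.3035,.014],[180,0,0])"
```

```text
{'time_s': 13.0, 'tool_pos': [0.5051, -0.3015, 0.0749], 'tool_rot': [-179.7025, 0.4596, 0.0734], 'qpos': [46.1951, 19.3776, -21.2159, 100.7188, 7.75, 61.8946, -67.5794], 'force': [-0.4774, 0.3934, -0.6756], 'grip_width': 0.0678, 'grasp_force': 0.0}
top [([0.4269, -0.362], 1428), ([0.4217, -0.195], 102)]
scene [([0.4098, -0.1914], 26), ([0.4383, -0.1948], 18), ([0.5097, -0.3033], 118)]
slide [0.0004 0.0011 0.1304] ang [-0.0003  0.0003  0.0005]
```

step_arm:
  rows:
    - {"angular":[0,0,0],"slide":[0,0,0.06],"jaw":0.78}
    - {"angular":[0,0,0],"slide":[0,0,0.045],"jaw":0.78}
    - {"angular":[0,0,0],"slide":[0,0,0.025],"jaw":0.78}
    - {"angular":[0,0,0],"slide":[0,0,0],"jaw":0.78}
    - {"angular":[0,0,0],"slide":[0,0,0],"jaw":0.2}
    - {"angular":[0,0,0],"slide":[0,0,0],"jaw":0.2}
    - {"angular":[0,0,0],"slide":[0,0,0],"jaw":0.2}
    - {"angular":[0,0,0],"slide":[0,0,0],"jaw":0.2}
    - {"angular":[0,0,0],"slide":[0,0,0],"jaw":0.2}

```text
time_s: 14.22
tool_pos: [0.5088, -0.3036, 0.015]
tool_rot: [180.0, -0.0, 0.1]
force: [-0.4, -0.1, 2.5]
grip_width: 0.0413
grasp_force: 10.0
```

step_arm:
  rows:
    - {"angular":[0,0,0],"slide":[0,0,-0.05],"jaw":0.2}
    - {"angular":[0,0,0],"slide":[0,0,-0.1],"jaw":0.2}
    - {"angular":[0,0,0],"slide":[0,0,-0.12],"jaw":0.2}
    - {"angular":[0,0,0],"slide":[0.0209,-0.0933,-0.003],"jaw":0.2}
    - {"angular":[0,0,0],"slide":[0.0209,-0.0933,-0.003],"jaw":0.2}
    - {"angular":[0,0,0],"slide":[0.0209,-0.0933,-0.003],"jaw":0.2}
    - {"angular":[0,0,0],"slide":[0.0209,-0.0933,0],"jaw":0.2}
    - {"angular":[0,0,0],"slide":[0.0209,-0.0933,0],"jaw":0.2}
    - {"angular":[0,0,0],"slide":[0.0209,-0.0933,0],"jaw":0.2}
    - {"angular":[0,0,0],"slide":[0.0209,-0.0933,0],"jaw":0.2}

```text
time_s: 15.48
tool_pos: [0.5813, 0.0246, 0.1538]
tool_rot: [180.0, 0.0, 0.0]
force: [0.9, -1.0, 0.3]
grip_width: 0.0412
grasp_force: 10.0
```

```bash
python3 -c "
from h import *
st();plums()
plan([.582,.023,.044],[180,0,0])"
```

```text
{'time_s': 15.475, 'tool_pos': [0.5813, 0.0246, 0.1538], 'tool_rot': [179.9823, 0.0128, 0.0492], 'qpos': [23.5884, 15.4926, -33.3852, 97.2876, 9.0198, 69.9273, -101.9012], 'force': [0.866, -1.0221, 0.2967], 'grip_width': 0.0412, 'grasp_force': 9.9985}
top [([0.4211, -0.1954], 104)]
scene [([0.4219, -0.1924], 104)]
slide [0.0009 0.0179 0.2203] ang [-0.0014 -0.0002  0.0035]
```

step_arm:
  rows:
    - {"angular":[0,0,0],"slide":[0,0,0.06],"jaw":0.2}
    - {"angular":[0,0,0],"slide":[0,0,0.055],"jaw":0.2}
    - {"angular":[0,0,0],"slide":[0,0,0.05],"jaw":0.2}
    - {"angular":[0,0,0],"slide":[0,0,0.032],"jaw":0.2}
    - {"angular":[0,0,0],"slide":[0,0,0.022],"jaw":0.2}
    - {"angular":[0,0,0],"slide":[0,0,0],"jaw":0.2}
    - {"angular":[0,0,0],"slide":[0,0,0],"jaw":0.2}

```text
time_s: 16.45
tool_pos: [0.5821, 0.0233, 0.0454]
tool_rot: [180.0, -0.1, 0.1]
force: [0.3, -0.2, -0.7]
grip_width: 0.0412
grasp_force: 10.0
```

step_arm:
  rows:
    - {"angular":[0,0,0],"slide":[0,0,0.002],"jaw":0.2}
    - {"angular":[0,0,0],"slide":[0,0,0],"jaw":0.58}
    - {"angular":[0,0,0],"slide":[0,0,0],"jaw":0.58}
    - {"angular":[0,0,0],"slide":[0,0,0],"jaw":0.58}
    - {"angular":[0,0,0],"slide":[0,0,-0.06],"jaw":0.58}
    - {"angular":[0,0,0],"slide":[0,0,-0.08],"jaw":0.58}
    - {"angular":[0,0,0],"slide":[0,0,-0.09],"jaw":0.58}
    - {"angular":[0,0,0],"slide":[0,0,0],"jaw":0.58}

```text
time_s: 17.45
tool_pos: [0.5841, 0.0246, 0.1628]
tool_rot: [-180.0, -0.5, 0.1]
force: [0.3, 1.3, -0.7]
grip_width: 0.0507
grasp_force: 0.0
```

```bash
python3 -c "
from h import *
st();plums()
plan([.4215,-.1935,.15],[180,0,0])"
```

```text
{'time_s': 17.45, 'tool_pos': [0.5841, 0.0246, 0.1628], 'tool_rot': [-179.9701, -0.4554, 0.1015], 'qpos': [23.8696, 15.0633, -33.6218, 96.7219, 8.828, 70.4034, -101.6488], 'force': [0.3484, 1.3191, -0.6577], 'grip_width': 0.0507, 'grasp_force': 0.0}
top [([0.4209, -0.1953], 105)]
scene [([0.4219, -0.1924], 104)]
slide [-0.3204  0.4342  0.0171] ang [-0.0001 -0.0002  0.0005]
```

step_arm:
  rows:
    - {"angular":[0,0,0],"slide":[-0.0458,0.062,0],"jaw":0.65}
    - {"angular":[0,0,0],"slide":[-0.0458,0.062,0],"jaw":0.65}
    - {"angular":[0,0,0],"slide":[-0.0458,0.062,0],"jaw":0.65}
    - {"angular":[0,0,0],"slide":[-0.0458,0.062,0],"jaw":0.65}
    - {"angular":[0,0,0],"slide":[-0.0458,0.062,0],"jaw":0.65}
    - {"angular":[0,0,0],"slide":[-0.0458,0.062,0],"jaw":0.65}
    - {"angular":[0,0,0],"slide":[-0.0458,0.062,0.02],"jaw":0.65}
    - {"angular":[0,0,0],"slide":[0,0,0.07],"jaw":0.65}
    - {"angular":[0,0,0],"slide":[0,0,0.07],"jaw":0.65}
    - {"angular":[0,0,0],"slide":[0,0,0],"jaw":0.65}

```text
time_s: 18.8
tool_pos: [0.418, -0.1922, 0.075]
tool_rot: [-179.7, 0.4, 0.1]
force: [-0.4, 0.2, 0.2]
grip_width: 0.0563
grasp_force: 0.0
```

```bash
python3 -c "
from h import *
st();plums()
plan([.4215,-.1935,.0145],[180,0,0])"
```

```text
{'time_s': 18.8, 'tool_pos': [0.418, -0.1922, 0.075], 'tool_rot': [-179.7488, 0.4156, 0.0767], 'qpos': [43.9118, 4.4175, -23.0935, 117.9523, 1.9301, 58.4756, -70.0681], 'force': [-0.3707, 0.1591, 0.2323], 'grip_width': 0.0563, 'grasp_force': 0.0}
top [([0.3879, -0.255], 1307)]
scene [([0.4219, -0.1924], 104)]
slide [8.000e-04 1.000e-04 1.278e-01] ang [-0.0003  0.0003  0.0005]
```

step_arm:
  rows:
    - {"angular":[0,0,0],"slide":[0,0,0.06],"jaw":0.65}
    - {"angular":[0,0,0],"slide":[0,0,0.045],"jaw":0.65}
    - {"angular":[0,0,0],"slide":[0,0,0.022],"jaw":0.65}
    - {"angular":[0,0,0],"slide":[0,0,0],"jaw":0.65}
    - {"angular":[0,0,0],"slide":[0,0,0],"jaw":0.2}
    - {"angular":[0,0,0],"slide":[0,0,0],"jaw":0.2}
    - {"angular":[0,0,0],"slide":[0,0,0],"jaw":0.2}
    - {"angular":[0,0,0],"slide":[0,0,0],"jaw":0.2}
    - {"angular":[0,0,0],"slide":[0,0,0],"jaw":0.2}

```text
time_s: 20.02
tool_pos: [0.422, -0.1943, 0.0158]
tool_rot: [179.9, -0.1, 0.1]
force: [-1.0, 0.0, 5.7]
grip_width: 0.0413
grasp_force: 10.0
```

step_arm:
  rows:
    - {"angular":[0,0,0],"slide":[0,0,-0.05],"jaw":0.2}
    - {"angular":[0,0,0],"slide":[0,0,-0.1],"jaw":0.2}
    - {"angular":[0,0,0],"slide":[0,0,-0.12],"jaw":0.2}
    - {"angular":[0,0,0],"slide":[0.064,-0.0508,-0.003],"jaw":0.2}
    - {"angular":[0,0,0],"slide":[0.064,-0.0508,-0.003],"jaw":0.2}
    - {"angular":[0,0,0],"slide":[0.064,-0.0508,-0.003],"jaw":0.2}
    - {"angular":[0,0,0],"slide":[0.064,-0.0508,0],"jaw":0.2}
    - {"angular":[0,0,0],"slide":[0.064,-0.0508,0],"jaw":0.2}
    - {"angular":[0,0,0],"slide":[0,0,0],"jaw":0.2}
    - {"angular":[0,0,0],"slide":[0,0,0],"jaw":0.2}

```text
time_s: 21.28
tool_pos: [0.5803, -0.0672, 0.1538]
tool_rot: [180.0, 0.1, 0.1]
force: [0.4, 0.1, -0.9]
grip_width: 0.0411
grasp_force: 10.0
```

```bash
python3 -c "
from h import *
st();plums()
plan([.582,-.067,.044],[180,0,0])"
```

```text
{'time_s': 21.275, 'tool_pos': [0.5803, -0.0672, 0.1538], 'tool_rot': [179.9821, 0.1071, 0.0619], 'qpos': [30.6968, 15.5229, -31.2058, 96.9379, 8.5049, 70.0106, -92.4532], 'force': [0.4039, 0.1103, -0.9149], 'grip_width': 0.0411, 'grasp_force': 9.9998}
top [([0.4375, -0.1347], 484), ([0.5756, -0.1567], 21)]
scene []
slide [ 0.0038 -0.0024  0.2204] ang [ 0.0003  0.0004 -0.0002]
```

step_arm:
  rows:
    - {"angular":[0,0,0],"slide":[0,0,0.06],"jaw":0.2}
    - {"angular":[0,0,0],"slide":[0,0,0.055],"jaw":0.2}
    - {"angular":[0,0,0],"slide":[0,0,0.05],"jaw":0.2}
    - {"angular":[0,0,0],"slide":[0,0,0.032],"jaw":0.2}
    - {"angular":[0,0,0],"slide":[0,0,0.022],"jaw":0.2}
    - {"angular":[0,0,0],"slide":[0,0,0],"jaw":0.2}
    - {"angular":[0,0,0],"slide":[0,0,0],"jaw":0.2}

```text
time_s: 22.25
tool_pos: [0.5816, -0.0669, 0.0456]
tool_rot: [180.0, -0.1, 0.1]
force: [-0.1, 0.8, -0.5]
grip_width: 0.0417
grasp_force: 10.0
```

step_arm:
  rows:
    - {"angular":[0,0,0],"slide":[0,0,0.002],"jaw":0.2}
    - {"angular":[0,0,0],"slide":[0,0,0],"jaw":0.58}
    - {"angular":[0,0,0],"slide":[0,0,0],"jaw":0.58}
    - {"angular":[0,0,0],"slide":[0,0,0],"jaw":0.58}
    - {"angular":[0,0,0],"slide":[0,0,-0.06],"jaw":0.58}
    - {"angular":[0,0,0],"slide":[0,0,-0.1],"jaw":0.58}
    - {"angular":[0,0,0],"slide":[0,0,-0.12],"jaw":0.58}
    - {"angular":[0,0,0],"slide":[0,0,-0.1],"jaw":0.58}

```text
time_s: 23.25
tool_pos: [0.581, -0.0674, 0.2361]
tool_rot: [179.9, -0.0, 0.0]
force: [1.2, -0.1, 0.0]
grip_width: 0.0505
grasp_force: 0.0
```

step_arm:
  rows:
    - {"angular":[0,0,0],"slide":[-0.04,-0.1,0],"jaw":0.4}
    - {"angular":[0,0,0],"slide":[-0.04,-0.1,0],"jaw":0.4}
    - {"angular":[0,0,0],"slide":[-0.04,-0.1,0],"jaw":0.4}
    - {"angular":[0,0,0],"slide":[-0.04,-0.1,0],"jaw":0.4}
    - {"angular":[0,0,0],"slide":[-0.04,-0.1,0],"jaw":0.4}

```text
time_s: 23.88
tool_pos: [0.4801, 0.1839, 0.2338]
tool_rot: [179.9, -0.0, 0.0]
force: [0.1, 0.8, -0.3]
grip_width: 0.0349
grasp_force: 0.0
```

```bash
python3 -c "
from h import *
st();shot('top','t2.png',140,120,400,280,3)"
```

```text
{'time_s': 23.875, 'tool_pos': [0.4801, 0.1839, 0.2338], 'tool_rot': [179.9365, -0.0127, 0.0079], 'qpos': [17.7261, 3.8464, -43.0943, 99.9587, 2.7576, 77.2605, -115.9051], 'force': [0.1008, 0.8354, -0.2691], 'grip_width': 0.0349, 'grasp_force': 0.0}
```

View pics/t2.png

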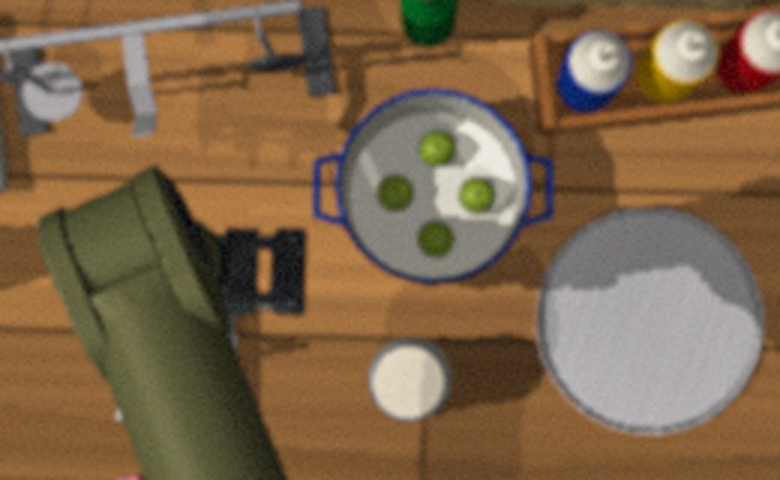

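All four plums are in the pot, at crop (437,148), (395,193), (477,194) and (435,239), and the tray is empty. Next is the scoop. I'll turn the tool so its y axis points opposite to the scoop's x, which leaves the wrist room for pouring towards the robot.

step_arm:
  rows:
    - {"angular":[0,0,-0.057],"slide":[0,0,0],"jaw":0.5}
    - {"angular":[0,0,-0.057],"slide":[0,0,0],"jaw":0.5}
    - {"angular":[0,0,-0.057],"slide":[0,0,0],"jaw":0.5}
    - {"angular":[0,0,-0.057],"slide":[0,0,0],"jaw":0.5}
    - {"angular":[0,0,-0.057],"slide":[0,0,0],"jaw":0.5}
    - {"angular":[0,0,-0.057],"slide":[0,0,0],"jaw":0.5}
    - {"angular":[0,0,-0.057],"slide":[0,0,0],"jaw":0.5}
    - {"angular":[0,0,-0.057],"slide":[0,0,0],"jaw":0.5}
    - {"angular":[0,0,-0.057],"slide":[0,0,0],"jaw":0.5}
    - {"angular":[0,0,-0.057],"slide":[0,0,0],"jaw":0.5}

```text
time_s: 25.18
tool_pos: [0.4809, 0.1823, 0.2336]
tool_rot: [-180.0, 0.0, 103.0]
force: [-0.6, 0.1, 0.0]
grip_width: 0.0434
grasp_force: 0.0
```

step_arm:
  rows:
    - {"angular":[0,0,-0.057],"slide":[0,0,0],"jaw":0.5}
    - {"angular":[0,0,-0.057],"slide":[0,0,0],"jaw":0.5}
    - {"angular":[0,0,-0.057],"slide":[0,0,0],"jaw":0.5}
    - {"angular":[0,0,-0.057],"slide":[0,0,0],"jaw":0.5}
    - {"angular":[0,0,-0.057],"slide":[0,0,0],"jaw":0.5}
    - {"angular":[0,0,-0.057],"slide":[0,0,0],"jaw":0.5}
    - {"angular":[0,0,-0.057],"slide":[0,0,0],"jaw":0.5}
    - {"angular":[0,0,-0.057],"slide":[0,0,0],"jaw":0.5}
    - {"angular":[0,0,-0.057],"slide":[0,0,0],"jaw":0.5}
    - {"angular":[0,0,-0.057],"slide":[0,0,0],"jaw":0.5}

```text
time_s: 26.42
tool_pos: [0.4809, 0.1822, 0.2336]
tool_rot: [-180.0, -0.0, -154.4]
force: [-0.1, 0.5, -0.5]
grip_width: 0.0435
grasp_force: 0.0
```

step_arm:
  rows:
    - {"angular":[0,0,-0.057],"slide":[0,0,0],"jaw":0.5}
    - {"angular":[0,0,-0.057],"slide":[0,0,0],"jaw":0.5}
    - {"angular":[0,0,-0.057],"slide":[0,0,0],"jaw":0.5}
    - {"angular":[0,0,-0.057],"slide":[0,0,0],"jaw":0.5}
    - {"angular":[0,0,-0.057],"slide":[0,0,0],"jaw":0.5}
    - {"angular":[0,0,-0.056],"slide":[0,0,0],"jaw":0.5}

```text
time_s: 27.18
tool_pos: [0.4809, 0.1822, 0.2336]
tool_rot: [180.0, -0.1, -93.1]
force: [0.1, -0.3, -0.2]
grip_width: 0.0436
grasp_force: 0.0
```

```bash
python3 -c "
from h import *
st()
a=np.radians(-3.42); yv=np.array([-np.sin(a),np.cos(a),0]); b=np.array([.4056,.2485,.095])
g=b+.03*yv; print('grip',g)
plan([g[0],g[1],.15],[180,0,-93.4]); plan([g[0],g[1],.077])
print('candidates in scene', proj('scene',[[.493,.507,.1]]),'disc z .1',at_z('top',[(156.9,150.2)],.1), at_z('top',[(156.9,150.2)],.06))
m=cv2.imread('pics/c2.png'); print('scene(348,146)->',at_z('scene',[(348,147)],.1))
"
```

```text
{'time_s': 27.175, 'tool_pos': [0.4809, 0.1822, 0.2336], 'tool_rot': [179.9757, -0.0534, -93.0669], 'qpos': [31.1778, 5.6254, -57.5084, 99.6068, 4.8945, 77.4563, 149.6586], 'force': [0.0845, -0.2693, -0.1612], 'grip_width': 0.0436, 'grasp_force': 0.0}
grip [0.40738964 0.27844657 0.095     ]
slide [-0.1845  0.1571  0.1671] ang [ 0.0001 -0.0003  0.0019]
slide [-0.1846  0.157   0.3131] ang [0. 0. 0.]
candidates in scene [[346.98397181 147.38303815]] disc z .1 [[0.6701702  0.37871284 0.1       ]] [[0.67702901 0.3899619  0.06      ]]
scene(348,146)-> [[0.49562144 0.5119462  0.1       ]]
```

step_arm:
  rows:
    - {"angular":[0,0,0.001],"slide":[-0.0369,0.0314,0],"jaw":0.5}
    - {"angular":[0,0,0.001],"slide":[-0.0369,0.0314,0],"jaw":0.5}
    - {"angular":[0,0,0],"slide":[-0.0369,0.0314,0.02],"jaw":0.5}
    - {"angular":[0,0,0],"slide":[-0.0369,0.0314,0.05],"jaw":0.5}
    - {"angular":[0,0,0],"slide":[-0.0369,0.0314,0.05],"jaw":0.5}
    - {"angular":[0,0,0],"slide":[0,0,0.05],"jaw":0.5}
    - {"angular":[0,0,0],"slide":[0,0,0],"jaw":0.5}

```text
time_s: 28.05
tool_pos: [0.406, 0.2801, 0.1475]
tool_rot: [179.8, -0.1, -93.7]
force: [0.3, 1.3, -0.2]
grip_width: 0.0436
grasp_force: 0.0
```

```bash
python3 -c "
from h import *
st(); plan([.4074,.2785,.077],[180,0,-93.4])
shot('scene','s3.png',230,120,370,225,5)"
```

```text
{'time_s': 28.05, 'tool_pos': [0.406, 0.2801, 0.1475], 'tool_rot': [179.8019, -0.1079, -93.7262], 'qpos': [21.806, 8.4341, -62.8206, 108.6223, 8.0275, 67.9191, 132.4497], 'force': [0.2976, 1.3396, -0.1901], 'grip_width': 0.0436, 'grasp_force': 0.0}
slide [ 0.0028 -0.0034  0.141 ] ang [ 0.0011 -0.0006 -0.0018]
```

View pics/s3.png

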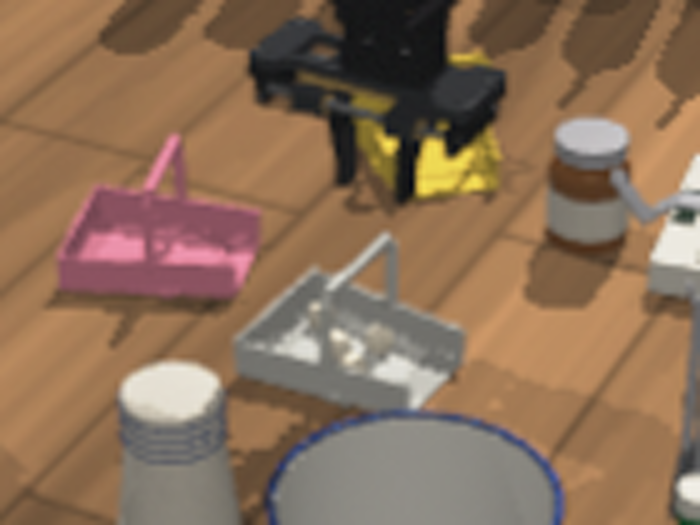

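The jaws straddle the silver bow at its +y side: finger tips at crop (345,180) and (405,195), bow corner at (390,240). Descend and grip.

step_arm:
  rows:
    - {"angular":[0,0,0],"slide":[0,-0.002,0.05],"jaw":0.5}
    - {"angular":[0,0,0],"slide":[0,0,0.05],"jaw":0.5}
    - {"angular":[0,0,0],"slide":[0,0,0.038],"jaw":0.5}
    - {"angular":[0,0,0],"slide":[0,0,0],"jaw":0.5}
    - {"angular":[0,0,0],"slide":[0,0,0],"jaw":0}
    - {"angular":[0,0,0],"slide":[0,0,0],"jaw":0}
    - {"angular":[0,0,0],"slide":[0,0,0],"jaw":0}
    - {"angular":[0,0,0],"slide":[0,0,0],"jaw":0}
    - {"angular":[0,0,0],"slide":[0,0,0],"jaw":0}
    - {"angular":[0,0,0],"slide":[0,0,0],"jaw":0}
  newtons: 50

```text
time_s: 29.35
tool_pos: [0.4092, 0.2802, 0.0802]
tool_rot: [180.0, -0.0, -93.7]
force: [-1.9, -0.9, 3.3]
grip_width: 0.0083
grasp_force: 50.0
```

step_arm:
  rows:
    - {"angular":[0,0,0],"slide":[0,0,-0.01],"jaw":0}
    - {"angular":[0,0,0],"slide":[0,0,-0.02],"jaw":0}
    - {"angular":[0,0,0],"slide":[0,0,-0.03],"jaw":0}
    - {"angular":[0,0,0],"slide":[0,0,-0.04],"jaw":0}
    - {"angular":[0,0,0],"slide":[0,0,-0.06],"jaw":0}
    - {"angular":[0,0,0],"slide":[0,0,-0.06],"jaw":0}
    - {"angular":[0,0,0],"slide":[0,0,-0.06],"jaw":0}
    - {"angular":[0,0,0],"slide":[0,0,-0.03],"jaw":0}
    - {"angular":[0,0,0],"slide":[0,0,-0.01],"jaw":0}

```text
time_s: 30.48
tool_pos: [0.4096, 0.2803, 0.241]
tool_rot: [-179.9, 0.0, -93.7]
force: [0.3, 0.5, -2.3]
grip_width: 0.0082
grasp_force: 50.0
```

```bash
python3 -c "
from h import *
st(); shot('scene','s4.png',230,80,390,200,5)"
```

```text
{'time_s': 30.475, 'tool_pos': [0.4096, 0.2803, 0.241], 'tool_rot': [-179.9037, 0.0006, -93.7226], 'qpos': [25.9353, 1.9848, -63.7336, 101.1651, 1.8852, 77.8901, 138.0994], 'force': [0.2827, 0.4781, -2.3267], 'grip_width': 0.0082, 'grasp_force': 49.9832}
```

View pics/s4.png

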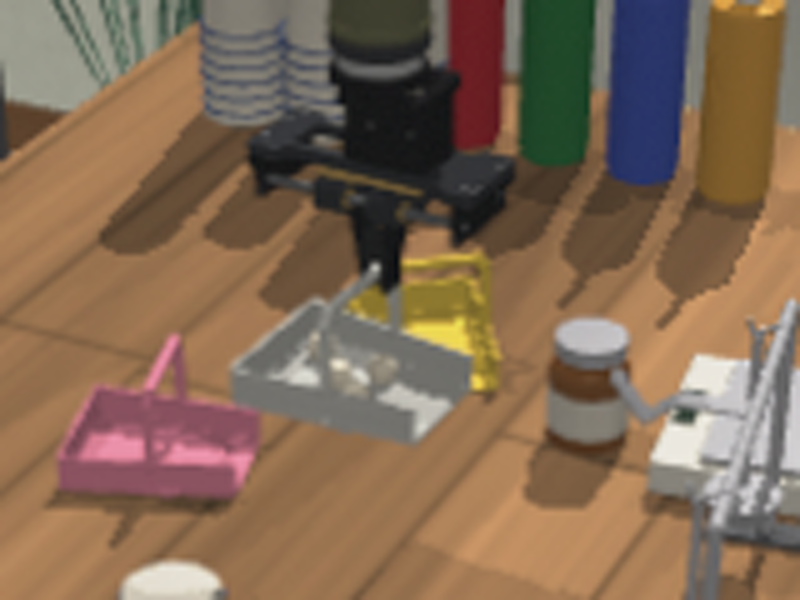

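The scoop hangs level in the gripper, held beside the bow's middle, with the lumps at crop (350,370) still in the pan. Now I'll turn it so the open edge faces the robot.

step_arm:
  rows:
    - {"angular":[0,0,0.025],"slide":[0,0,-0.01],"jaw":0}
    - {"angular":[0,0,0.05],"slide":[0,0,-0.02],"jaw":0}
    - {"angular":[0,0,0.054],"slide":[0,0,-0.02],"jaw":0}
    - {"angular":[0,0,0.054],"slide":[0,0,-0.01],"jaw":0}
    - {"angular":[0,0,0.054],"slide":[0,0,0],"jaw":0}
    - {"angular":[0,0,0.054],"slide":[0,0,0],"jaw":0}
    - {"angular":[0,0,0.054],"slide":[0,0,0],"jaw":0}
    - {"angular":[0,0,0.054],"slide":[0,0,0],"jaw":0}
    - {"angular":[0,0,0.054],"slide":[0,0,0],"jaw":0}
    - {"angular":[0,0,0.054],"slide":[0,0,0],"jaw":0}

```text
time_s: 31.78
tool_pos: [0.4087, 0.2797, 0.2687]
tool_rot: [-179.9, -0.1, 174.7]
force: [0.5, 0.0, -2.9]
grip_width: 0.0082
grasp_force: 50.0
```

step_arm:
  rows:
    - {"angular":[0,0,0.054],"slide":[0,0,0],"jaw":0}
    - {"angular":[0,0,0.054],"slide":[0,0,0],"jaw":0}
    - {"angular":[0,0,0.054],"slide":[0,0,0],"jaw":0}
    - {"angular":[0,0,0.054],"slide":[0,0,0],"jaw":0}
    - {"angular":[0,0,0.054],"slide":[0,0,0],"jaw":0}
    - {"angular":[0,0,0.054],"slide":[0,0,0],"jaw":0}
    - {"angular":[0,0,0.054],"slide":[0,0,0],"jaw":0}
    - {"angular":[0,0,0.04],"slide":[0,0,0],"jaw":0}
    - {"angular":[0,0,0.02],"slide":[0,0,0],"jaw":0}
    - {"angular":[0,0,0],"slide":[0,0,0],"jaw":0}

```text
time_s: 33.02
tool_pos: [0.4087, 0.2797, 0.2689]
tool_rot: [-179.9, 0.0, 96.2]
force: [-0.7, -0.0, -2.3]
grip_width: 0.0083
grasp_force: 50.0
```

```bash
python3 -c "
from h import *
st(); plan([.600,-.053,.225],[180,0,90])"
```

```text
{'time_s': 33.025, 'tool_pos': [0.4087, 0.2797, 0.2689], 'tool_rot': [-179.8713, 0.0299, 96.2328], 'qpos': [24.3926, 0.6114, -61.3031, 98.6284, 0.5023, 81.2043, -30.7543], 'force': [-0.6771, -0.0492, -2.2624], 'grip_width': 0.0083, 'grasp_force': 49.9862}
slide [-0.703   0.3082  0.0875] ang [-0.0007  0.0002  0.0346]
```

step_arm:
  rows:
    - {"angular":[0,0,0.0346],"slide":[0,0,0],"jaw":0}
    - {"angular":[0,0,0],"slide":[-0.04,0.023,0],"jaw":0}
    - {"angular":[0,0,0],"slide":[-0.085,0.049,0],"jaw":0}
    - {"angular":[0,0,0],"slide":[-0.085,0.049,0],"jaw":0}
    - {"angular":[0,0,0],"slide":[-0.085,0.049,0],"jaw":0}
    - {"angular":[0,0,0],"slide":[-0.085,0.049,0],"jaw":0}
    - {"angular":[0,0,0],"slide":[-0.085,0.049,0],"jaw":0}
    - {"angular":[0,0,0],"slide":[-0.085,0.049,0],"jaw":0}
    - {"angular":[0,0,0],"slide":[-0.085,0.049,0],"jaw":0}
    - {"angular":[0,0,0],"slide":[-0.03,0.017,0],"jaw":0}

```text
time_s: 34.28
tool_pos: [0.6011, -0.0571, 0.2681]
tool_rot: [-179.9, 0.0, 89.7]
force: [-0.3, 0.5, -3.1]
grip_width: 0.0085
grasp_force: 50.0
```

step_arm:
  rows:
    - {"angular":[0,0,0],"slide":[0,0,0.03],"jaw":0}
    - {"angular":[0,0,0],"slide":[0,0,0.03],"jaw":0}
    - {"angular":[0,0,0],"slide":[0,0,0.025],"jaw":0}
    - {"angular":[0,0,0],"slide":[0,0,0],"jaw":0}
    - {"angular":[0,0,0],"slide":[0,0,0],"jaw":0}

```text
time_s: 34.9
tool_pos: [0.6007, -0.0521, 0.228]
tool_rot: [180.0, 0.0, 90.0]
force: [-0.4, -0.2, -3.0]
grip_width: 0.0086
grasp_force: 50.0
```

```bash
python3 -c "
from h import *
st(); plan([.600,-.053,.225],[180,0,90]); shot('top','t5.png',200,90,380,230,4)"
```

```text
{'time_s': 34.9, 'tool_pos': [0.6007, -0.0521, 0.228], 'tool_rot': [179.958, 0.019, 89.9954], 'qpos': [38.9223, 17.4236, -44.6036, 88.5455, 12.3879, 79.0717, -6.7171], 'force': [-0.4461, -0.239, -2.9963], 'grip_width': 0.0086, 'grasp_force': 49.9835}
slide [-0.0018 -0.0013  0.006 ] ang [ 0.0002  0.0001 -0.    ]
```

View pics/t5.png

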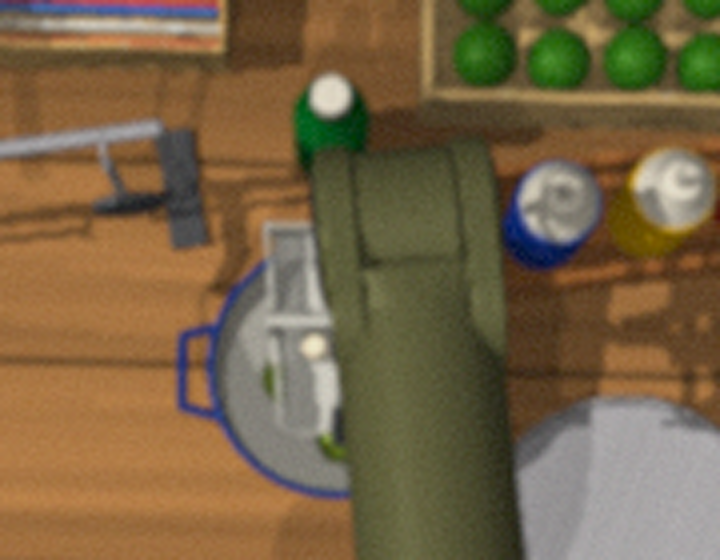

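The top view shows the scoop over the pot, back lip at crop (285,225) and open edge at (300,430) facing the robot. One lump is visible at (313,345). The green bottle at (330,100) is clear. Tip in two stages.

step_arm:
  rows:
    - {"angular":[-0.02,0,0],"slide":[0,0,0.004],"jaw":0}
    - {"angular":[-0.035,0,0],"slide":[0,0,0],"jaw":0}
    - {"angular":[-0.035,0,0],"slide":[0,0,0],"jaw":0}
    - {"angular":[-0.035,0,0],"slide":[0,0,0],"jaw":0}
    - {"angular":[-0.035,0,0],"slide":[0,0,0],"jaw":0}
    - {"angular":[0,0,0],"slide":[0,0,0],"jaw":0}
  newtons: 60

```text
time_s: 35.7
tool_pos: [0.598, -0.0529, 0.2244]
tool_rot: [151.4, 0.2, 89.9]
force: [-0.4, -0.3, -1.6]
grip_width: 0.0081
grasp_force: 60.0
```

```bash
python3 -c "
from h import *
st(); shot('scene','s6.png',240,110,400,230,5)"
```

```text
{'time_s': 35.7, 'tool_pos': [0.598, -0.0529, 0.2244], 'tool_rot': [151.3986, 0.1581, 89.8869], 'qpos': [51.2654, -8.4617, -43.5037, 115.0315, -12.8815, 43.1665, 13.7518], 'force': [-0.3702, -0.3031, -1.5621], 'grip_width': 0.0081, 'grasp_force': 59.9987}
```

View pics/s6.png

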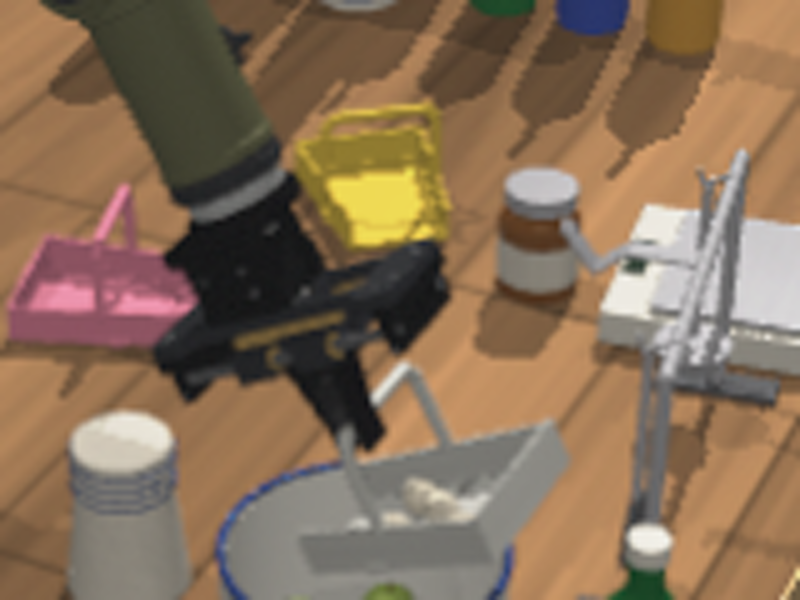

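The scoop tips with the tool and the lumps still rest in the pan at crop (430,500). Joint 2 is nearing its limit though, so I'll raise a little and swing the scoop heading by 70° so the rest of the tilt goes sideways.

step_arm:
  rows:
    - {"angular":[0,0,0],"slide":[0,0.0144,-0.0263],"jaw":0}
    - {"angular":[0,-0.0266,0.0488],"slide":[0,0,0],"jaw":0}
    - {"angular":[0,-0.0266,0.0488],"slide":[0,0,0],"jaw":0}
    - {"angular":[0,-0.0266,0.0488],"slide":[0,0,0],"jaw":0}
    - {"angular":[0,-0.0266,0.0488],"slide":[0,0,0],"jaw":0}
    - {"angular":[0,-0.0266,0.0488],"slide":[0,0,0],"jaw":0}
    - {"angular":[0,-0.0266,0.0488],"slide":[0,0,0],"jaw":0}
    - {"angular":[0,-0.0266,0.0488],"slide":[0,0,0],"jaw":0}
    - {"angular":[0,0,0],"slide":[0,0,0],"jaw":0}

```text
time_s: 36.88
tool_pos: [0.5997, -0.0475, 0.2356]
tool_rot: [152.6, 0.5, 29.4]
force: [-0.0, 0.2, -1.2]
grip_width: 0.0083
grasp_force: 60.0
```

```bash
python3 -c "
from h import *
st(); plan([.559,-.0496,.228],[151.2,0,20])"
```

```text
{'time_s': 36.875, 'tool_pos': [0.5997, -0.0475, 0.2356], 'tool_rot': [152.5914, 0.5236, 29.4144], 'qpos': [48.6827, 15.0768, -70.8622, 100.8092, 43.1786, 75.0913, -93.5628], 'force': [-0.0077, 0.1739, -1.2322], 'grip_width': 0.0083, 'grasp_force': 59.9958}
slide [-0.0729 -0.0395 -0.0027] ang [-0.0075 -0.0221  0.0475]
```

step_arm:
  rows:
    - {"angular":[0,0,0],"slide":[-0.0338,-0.0148,0.001],"jaw":0}
    - {"angular":[0,0,0],"slide":[-0.0338,-0.0148,0.001],"jaw":0}
    - {"angular":[0,0,0],"slide":[0,0,0],"jaw":0}
    - {"angular":[-0.02,0,0],"slide":[0,0,0],"jaw":0}
    - {"angular":[-0.02,0,0],"slide":[0,0,0],"jaw":0}
    - {"angular":[0,0,0],"slide":[0,0,0],"jaw":0}

```text
time_s: 37.62
tool_pos: [0.5619, -0.0553, 0.2287]
tool_rot: [145.0, 0.7, 29.3]
force: [-0.3, 0.8, -1.5]
grip_width: 0.0084
grasp_force: 60.0
```

```bash
python3 -c "
from h import *
st(); plan([.564,-.053,.228],[120,0,29.4])"
```

```text
{'time_s': 37.625, 'tool_pos': [0.5619, -0.0553, 0.2287], 'tool_rot': [145.038, 0.7075, 29.3313], 'qpos': [52.5065, 5.9391, -73.5831, 109.3315, 43.4773, 70.0973, -97.0753], 'force': [-0.2789, 0.751, -1.4797], 'grip_width': 0.0084, 'grasp_force': 59.9921}
slide [ 0.0059 -0.0024 -0.0001] ang [-0.1391  0.003   0.0027]
```

step_arm:
  rows:
    - {"angular":[-0.028,0,0],"slide":[0.002,0,0],"jaw":0}
    - {"angular":[-0.028,0,0],"slide":[0.002,0,0],"jaw":0}
    - {"angular":[-0.028,0,0],"slide":[0,0,0],"jaw":0}
    - {"angular":[-0.028,0,0],"slide":[0,0,0],"jaw":0}
    - {"angular":[-0.028,0,0],"slide":[0,0,0],"jaw":0}
    - {"angular":[0,0,0],"slide":[0,0,0],"jaw":0}

```text
time_s: 38.38
tool_pos: [0.5633, -0.0546, 0.2263]
tool_rot: [120.1, 0.9, 29.3]
force: [-0.5, 0.2, -1.1]
grip_width: 0.0082
grasp_force: 60.0
```

```bash
python3 -c "
from h import *
st(); shot('scene','s7.png',240,110,400,230,5)"
```

```text
{'time_s': 38.375, 'tool_pos': [0.5633, -0.0546, 0.2263], 'tool_rot': [120.0884, 0.9014, 29.2675], 'qpos': [29.1826, 17.1132, -66.6491, 117.961, 74.1553, 87.2573, -126.5412], 'force': [-0.5308, 0.2139, -1.0592], 'grip_width': 0.0082, 'grasp_force': 60.0027}
```

View pics/s7.png

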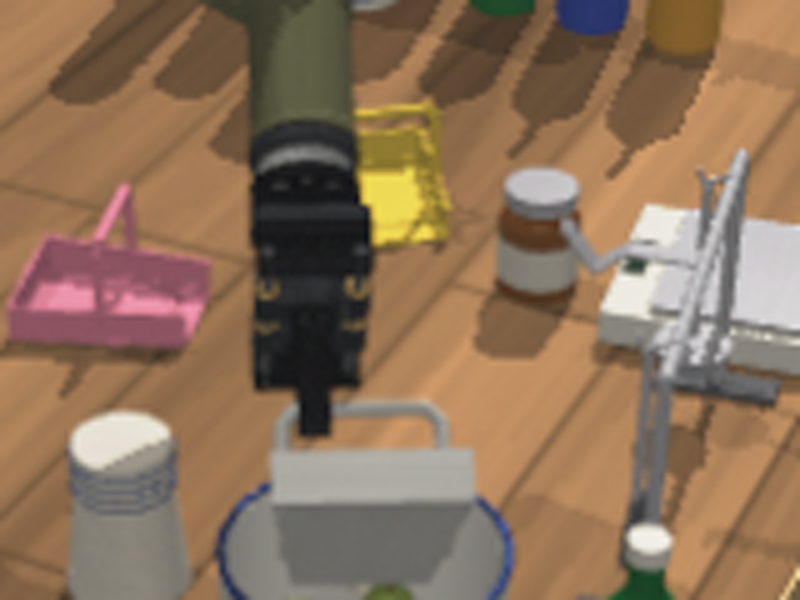

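The scoop is tipped 60° over the pot, its underside and back facing the camera. I'll add a few degrees and wait, then level it and check.

step_arm:
  rows:
    - {"angular":[-0.025,0,0],"slide":[0,0,0],"jaw":0}
    - {"angular":[-0.015,0,0],"slide":[0,0,0],"jaw":0}
    - {"angular":[0,0,0],"slide":[0,0,0],"jaw":0}
    - {"angular":[0,0,0],"slide":[0,0,0],"jaw":0}
    - {"angular":[0,0,0],"slide":[0,0,0],"jaw":0}
    - {"angular":[0,0,0],"slide":[0,0,0],"jaw":0}

```text
time_s: 39.17
tool_pos: [0.5632, -0.0557, 0.2288]
tool_rot: [112.6, 0.7, 29.1]
force: [-0.2, -0.0, -1.5]
grip_width: 0.0082
grasp_force: 60.0
```

step_arm:
  rows:
    - {"angular":[0.04,0,0],"slide":[0,0.015,-0.005],"jaw":0}
    - {"angular":[0.04,0,0],"slide":[0,0.015,-0.01],"jaw":0}
    - {"angular":[0.04,0,0],"slide":[0,0.01,-0.015],"jaw":0}
    - {"angular":[0.04,0,0],"slide":[0,0,-0.03],"jaw":0}
    - {"angular":[0.04,0,0],"slide":[0,0,-0.03],"jaw":0}
    - {"angular":[0.04,0,0],"slide":[0,0,-0.03],"jaw":0}
    - {"angular":[0.04,0,0],"slide":[0,0,-0.03],"jaw":0}
    - {"angular":[0.04,0,0],"slide":[0,0,-0.02],"jaw":0}
    - {"angular":[0.04,0,0],"slide":[0,0,0],"jaw":0}
    - {"angular":[0,0,0],"slide":[0,0,0],"jaw":0}

```text
time_s: 40.42
tool_pos: [0.545, -0.0237, 0.3112]
tool_rot: [177.5, 0.8, 28.9]
force: [0.1, -0.1, -2.4]
grip_width: 0.0082
grasp_force: 60.0
```

```bash
python3 -c "
from h import *
st(); shot('top','t8.png',200,110,380,250,4);shot('scene','s8.png',250,110,410,230,5)
plan([.56,.0,.28],[180,0,60])"
```

```text
{'time_s': 40.425, 'tool_pos': [0.545, -0.0237, 0.3112], 'tool_rot': [177.4665, 0.7872, 28.8702], 'qpos': [58.8273, 11.7017, -69.1069, 88.7434, 13.5926, 87.0343, -71.687], 'force': [0.1343, -0.1263, -2.3518], 'grip_width': 0.0082, 'grasp_force': 59.9801}
slide [ 0.0477 -0.0209  0.0613] ang [ 0.0131  0.0083 -0.1708]
```

View pics/s8.png

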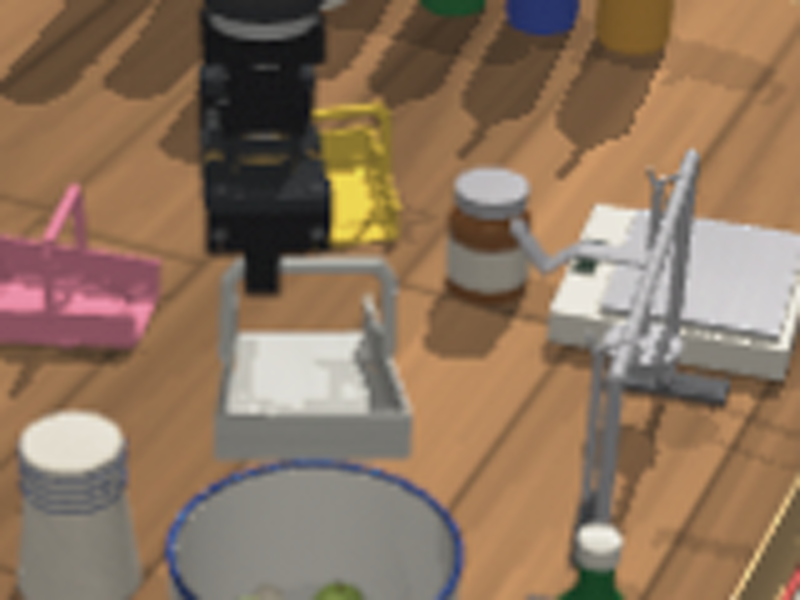

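The pan is empty and level. The pot's rim is intact and no lumps lie on the counter. Now I'll turn to the rack's heading and stage in front of the hook.

step_arm:
  rows:
    - {"angular":[0.014,0,0],"slide":[0,0,0],"jaw":0}
    - {"angular":[0,0,-0.056],"slide":[0,0,0],"jaw":0}
    - {"angular":[0,0,-0.056],"slide":[0,0,0],"jaw":0}
    - {"angular":[0,0,-0.056],"slide":[0,0,0],"jaw":0}
    - {"angular":[0,0,-0.056],"slide":[0,0,0],"jaw":0}
    - {"angular":[0,0,-0.056],"slide":[0,0,0],"jaw":0}
    - {"angular":[0,0,-0.056],"slide":[0,0,0],"jaw":0}
    - {"angular":[0,0,-0.055],"slide":[0,0,0],"jaw":0}
    - {"angular":[0,0,0],"slide":[0,0,0],"jaw":0}

```text
time_s: 41.65
tool_pos: [0.5442, -0.0194, 0.3119]
tool_rot: [-179.3, 0.4, 99.5]
force: [1.2, 0.4, -2.4]
grip_width: 0.0084
grasp_force: 60.0
```

```bash
python3 -c "
from h import *
st(); plan([.4917,.2045,.25],[180,0,99.2])"
```

```text
{'time_s': 41.65, 'tool_pos': [0.5442, -0.0194, 0.3119], 'tool_rot': [-179.3123, 0.3667, 99.5121], 'qpos': [63.1174, 16.9291, -77.0473, 87.6612, 16.8059, 89.2135, -4.3046], 'force': [1.2237, 0.3856, -2.4359], 'grip_width': 0.0084, 'grasp_force': 59.986}
slide [ 0.4598 -0.0282  0.1213] ang [-0.0038  0.002   0.0017]
```

step_arm:
  rows:
    - {"angular":[-0.004,0.002,0],"slide":[0.04,-0.0024,0.01],"jaw":0}
    - {"angular":[0,0,0],"slide":[0.076,-0.0047,0.02],"jaw":0}
    - {"angular":[0,0,0],"slide":[0.076,-0.0047,0.02],"jaw":0}
    - {"angular":[0,0,0],"slide":[0.076,-0.0047,0.02],"jaw":0}
    - {"angular":[0,0,0],"slide":[0.076,-0.0047,0.02],"jaw":0}
    - {"angular":[0,0,0],"slide":[0.076,-0.0047,0.02],"jaw":0}
    - {"angular":[0,0,0],"slide":[0.04,-0.0024,0.01],"jaw":0}
    - {"angular":[0,0,0],"slide":[0,0,0],"jaw":0}
    - {"angular":[0,0,0],"slide":[0,0,0],"jaw":0}

```text
time_s: 42.78
tool_pos: [0.4929, 0.2035, 0.2521]
tool_rot: [179.9, 0.0, 99.4]
force: [-0.9, -0.5, -1.6]
grip_width: 0.0083
grasp_force: 60.0
```

```bash
python3 -c "
from h import *
st(); plan([.4917,.2045,.23],[180,0,99.2])
a=env.read_camera('scene')[90:210,280:420,::-1];b=env.read_camera('top')[120:260,140:320,::-1]
cv2.imwrite('pics/c9.png',np.hstack([cv2.resize(a,(420,360),interpolation=2),cv2.resize(b,(360,280),interpolation=2)[:280] if 0 else cv2.resize(b,(380,360),interpolation=2)]))"
```

```text
{'time_s': 42.775, 'tool_pos': [0.4929, 0.2035, 0.2521], 'tool_rot': [179.9358, 0.0117, 99.4191], 'qpos': [41.069, 14.6693, -75.81, 95.4263, 14.4259, 81.1309, -27.1217], 'force': [-0.8907, -0.4589, -1.5779], 'grip_width': 0.0083, 'grasp_force': 59.9846}
slide [ 0.0024 -0.002   0.0442] ang [0.0004 0.0001 0.0012]
```

View pics/c9.png

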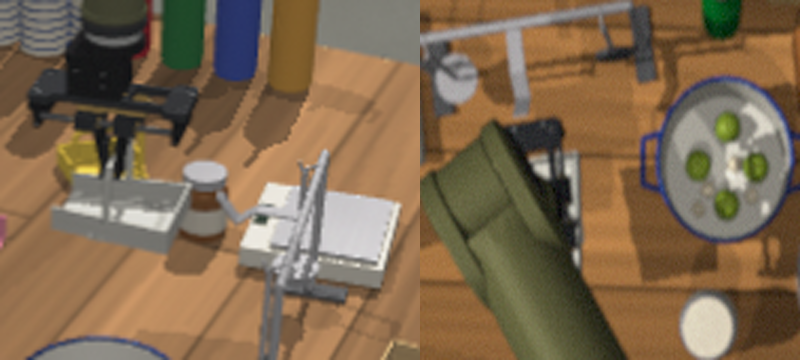

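The scoop is level in front of the rack: lip corners at left-panel (190,185), (170,250), (55,210) and (85,178). The lumps lie among the plums in the pot at right-panel (735,160), (708,188) and (697,208). I'll check the scoop's pose against a prediction.

```bash
python3 - <<'E'
from h import *
o=env.get_obs(); R=Ro.from_euler('xyz',o['tool_rot'],degrees=True).as_matrix()
ux=-R[:,1]; uy=R[:,0]*-1; uz=-R[:,2]
print('scoop axes',ux.round(2),uy.round(2),uz.round(2))
for off in (.026,.031,.036):
    bow=o['tool_pos']-.0148*R[:,2]-off*uy
    f=lambda x,y,z: bow+x*ux+y*uy+(z-.095)*uz
    P=[f(-.078,.06,.034),f(-.078,-.06,.034),f(.072,.044,.032),f(.072,-.044,.032),f(-.078,.06,0),f(-.078,-.06,0),f(.072,.044,0)]
    print(off,bow.round(4),((proj('scene',P)-[280,90])*3).round(0).tolist())
    print('  top',((proj('top',P)-[140,120])*[380/180,360/140]+[420,0]).round(0).tolist())
seat=np.array([.6347,.2591,.204]); a=np.radians(9.24); rx=np.array([np.cos(a),np.sin(a),0]); ry=np.array([-rx[1],rx[0],0])
d=bow+.005*uy-seat; print('bow in rack axes from seat',d@rx,d@ry)
E
```

```text
scoop axes [-0.99 -0.16 -0.  ] [ 0.16 -0.99 -0.  ] [-0. -0.  1.]
0.026 [0.4889 0.2287 0.2669] [[166.0, 231.0], [189.0, 183.0], [50.0, 207.0], [71.0, 173.0], [165.0, 255.0], [188.0, 206.0], [50.0, 230.0]]
  top [[576.0, 149.0], [489.0, 164.0], [579.0, 284.0], [515.0, 295.0], [580.0, 152.0], [495.0, 167.0], [583.0, 284.0]]
0.031 [0.4881 0.2336 0.2669] [[167.0, 229.0], [190.0, 181.0], [51.0, 205.0], [72.0, 171.0], [166.0, 253.0], [189.0, 204.0], [52.0, 227.0]]
  top [[573.0, 150.0], [485.0, 164.0], [576.0, 284.0], [511.0, 295.0], [576.0, 153.0], [491.0, 167.0], [579.0, 284.0]]
0.036 [0.4873 0.2386 0.2669] [[168.0, 227.0], [191.0, 179.0], [53.0, 203.0], [73.0, 169.0], [167.0, 251.0], [190.0, 202.0], [53.0, 225.0]]
  top [[569.0, 150.0], [481.0, 165.0], [572.0, 285.0], [508.0, 296.0], [573.0, 154.0], [487.0, 168.0], [576.0, 285.0]]
bow in rack axes from seat -0.1488111802759275 -0.0016024108225029085
```

step_arm:
  rows:
    - {"angular":[0,0,0],"slide":[0.003,0,0.022],"jaw":0}
    - {"angular":[0,0,0],"slide":[0.003,0,0.02],"jaw":0}
    - {"angular":[0,0,0],"slide":[0,0.02,0],"jaw":0}
    - {"angular":[0,0,0],"slide":[0,0.04,0],"jaw":0}
    - {"angular":[0,0,0],"slide":[0,0.04,0],"jaw":0}
    - {"angular":[0,0,0],"slide":[0,0.02,0],"jaw":0}
    - {"angular":[0,0,0],"slide":[0,0,0],"jaw":0}

```text
time_s: 43.75
tool_pos: [0.5514, 0.2178, 0.2306]
tool_rot: [-180.0, -0.1, 99.6]
force: [-0.4, 0.1, -1.1]
grip_width: 0.0084
grasp_force: 60.0
```

```bash
python3 -c "
from h import *
st(); plan([.6397-.0005,.2285+.003,.23],[180,0,99.2])"
```

```text
{'time_s': 43.75, 'tool_pos': [0.5514, 0.2178, 0.2306], 'tool_rot': [-179.9945, -0.1139, 99.5502], 'qpos': [29.2794, 24.63, -68.8817, 89.2951, 23.0139, 81.9574, -31.5306], 'force': [-0.4008, 0.1149, -1.0947], 'grip_width': 0.0084, 'grasp_force': 59.9822}
slide [-0.0021  0.1778  0.0012] ang [-0.     -0.0006  0.0019]
```

step_arm:
  rows:
    - {"angular":[0,0,0],"slide":[0,0.03,0],"jaw":0}
    - {"angular":[0,0,0],"slide":[0,0.03,0],"jaw":0}
    - {"angular":[0,0,0],"slide":[0,0.03,0],"jaw":0}
    - {"angular":[0,0,0],"slide":[-0.001,0.03,0],"jaw":0}
    - {"angular":[0,0,0],"slide":[-0.001,0.03,0],"jaw":0}
    - {"angular":[0,0,0],"slide":[0,0.026,0],"jaw":0}
    - {"angular":[0,0,0],"slide":[0,0,0],"jaw":0}
    - {"angular":[0,0,0],"slide":[0,0,0],"jaw":0}

```text
time_s: 44.75
tool_pos: [0.6376, 0.2314, 0.231]
tool_rot: [180.0, -0.1, 99.6]
force: [0.1, 1.1, -1.0]
grip_width: 0.0085
grasp_force: 60.0
```

```bash
python3 -c "
from h import *
st(); plan([.6397-.0005,.2285+.003,.189],[180,0,99.2])"
```

```text
{'time_s': 44.75, 'tool_pos': [0.6376, 0.2314, 0.231], 'tool_rot': [179.984, -0.0579, 99.5809], 'qpos': [18.6074, 34.552, -62.6973, 76.3189, 30.2785, 86.6327, -31.6736], 'force': [0.0537, 1.0688, -0.9722], 'grip_width': 0.0085, 'grasp_force': 59.982}
slide [-0.0004  0.0032  0.084 ] ang [ 0.0001 -0.0003  0.0021]
```

step_arm:
  rows:
    - {"angular":[0,0,0],"slide":[0,0.003,0.02],"jaw":0}
    - {"angular":[0,0,0],"slide":[0,0,0.02],"jaw":0}
    - {"angular":[0,0,0],"slide":[0,0,0.016],"jaw":0}
    - {"angular":[0,0,0],"slide":[0,0,0.01],"jaw":0}
    - {"angular":[0,0,0],"slide":[0,0,0.006],"jaw":0}
    - {"angular":[0,0,0],"slide":[0,0,0],"jaw":0}
    - {"angular":[0,0,0],"slide":[0,0,0],"jaw":0}
  newtons: 30

```text
time_s: 45.62
tool_pos: [0.6396, 0.2315, 0.1954]
tool_rot: [179.9, -0.1, 99.6]
force: [0.6, 1.0, -1.4]
grip_width: 0.009
grasp_force: 30.0
```

step_arm:
  rows:
    - {"angular":[0,0,0],"slide":[0,0,0.006],"jaw":0}
    - {"angular":[0,0,0],"slide":[0,0,0.005],"jaw":0}
    - {"angular":[0,0,0],"slide":[0,0,0],"jaw":0}
    - {"angular":[0,0,0],"slide":[0,0,0],"jaw":0}

```text
time_s: 46.12
tool_pos: [0.6404, 0.2317, 0.1903]
tool_rot: [179.8, -0.1, 99.5]
force: [3.2, 1.0, 2.5]
grip_width: 0.0093
grasp_force: 30.0
```

step_arm:
  rows:
    - {"angular":[0,0,0],"slide":[0,0.002,0.002],"jaw":0}
    - {"angular":[0,0,0],"slide":[0,0,0],"jaw":0.14}
    - {"angular":[0,0,0],"slide":[0,0,0],"jaw":0.18}
    - {"angular":[0,0,0],"slide":[0,0,0],"jaw":0.3}
    - {"angular":[0,0,0],"slide":[0,0,0],"jaw":0.4}
    - {"angular":[0,0,0],"slide":[0,0,0],"jaw":0.45}
    - {"angular":[0,0,0],"slide":[0,0,0],"jaw":0.45}
    - {"angular":[0,0,0],"slide":[0,0,0],"jaw":0.45}

```text
time_s: 47.12
tool_pos: [0.6405, 0.2315, 0.1886]
tool_rot: [180.0, -0.0, 99.5]
force: [0.6, 0.4, -1.0]
grip_width: 0.0384
grasp_force: 0.0
```

step_arm:
  rows:
    - {"angular":[0,0,0],"slide":[0,0,-0.02],"jaw":0.45}
    - {"angular":[0,0,0],"slide":[0,0,-0.04],"jaw":0.45}
    - {"angular":[0,0,0],"slide":[0,0,-0.06],"jaw":0.45}
    - {"angular":[0,0,0],"slide":[0,0,-0.08],"jaw":0.45}
    - {"angular":[0,0,0],"slide":[0,0,-0.06],"jaw":0.45}
    - {"angular":[0,0,0],"slide":[-0.02,-0.09,0],"jaw":0.45}
    - {"angular":[0,0,0],"slide":[-0.02,-0.09,0],"jaw":0.45}
    - {"angular":[0,0,0],"slide":[-0.04,-0.09,0],"jaw":0.45}
    - {"angular":[0,0,0],"slide":[-0.06,-0.06,0],"jaw":0.45}

```text
time_s: 48.25
tool_pos: [0.4878, 0.1366, 0.3191]
tool_rot: [180.0, -0.0, 99.8]
force: [-0.2, -1.6, 2.8]
grip_width: 0.0392
grasp_force: 0.0
```

```bash
python3 - <<'E'
from h import *
st()
a=env.read_camera('scene')[100:220,290:430,::-1];b=env.read_camera('top')[120:260,140:320,::-1]
cv2.imwrite('pics/c10.png',np.hstack([cv2.resize(a,(420,360),interpolation=2),cv2.resize(b,(380,360),interpolation=2)]))
E
```

```text
{'time_s': 48.25, 'tool_pos': [0.4878, 0.1366, 0.3191], 'tool_rot': [179.9567, -0.0407, 99.8075], 'qpos': [55.8297, 3.7667, -76.315, 92.2236, 3.6332, 86.8402, -10.8466], 'force': [-0.2415, -1.5796, 2.85], 'grip_width': 0.0392, 'grasp_force': 0.0}
```

View pics/c10.png

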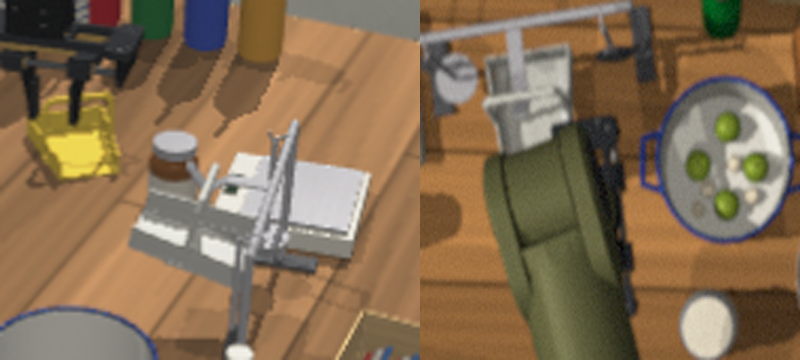

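The scoop hangs by its bow on the free hook, at right-panel (530,95). The pot holds four plums and four lumps, at (735,163), (752,195), (708,188) and (697,208). I'll let any swing die out before handing in.

step_arm:
  rows:
    - {"angular":[0,0,0],"slide":[0,0,0],"jaw":0.45}
    - {"angular":[0,0,0],"slide":[0,0,0],"jaw":0.45}
    - {"angular":[0,0,0],"slide":[0,0,0],"jaw":0.45}
    - {"angular":[0,0,0],"slide":[0,0,0],"jaw":0.45}
    - {"angular":[0,0,0],"slide":[0,0,0],"jaw":0.45}
    - {"angular":[0,0,0],"slide":[0,0,0],"jaw":0.45}
    - {"angular":[0,0,0],"slide":[0,0,0],"jaw":0.45}
    - {"angular":[0,0,0],"slide":[0,0,0],"jaw":0.45}
    - {"angular":[0,0,0],"slide":[0,0,0],"jaw":0.45}
    - {"angular":[0,0,0],"slide":[0,0,0],"jaw":0.45}

```text
time_s: 49.6
tool_pos: [0.4893, 0.1349, 0.3184]
tool_rot: [180.0, -0.0, 99.5]
force: [0.0, -0.4, -0.3]
grip_width: 0.039
grasp_force: 0.0
```

step_arm:
  rows:
    - {"angular":[0,0,0],"slide":[0,0,0],"jaw":0.45}
    - {"angular":[0,0,0],"slide":[0,0,0],"jaw":0.45}
    - {"angular":[0,0,0],"slide":[0,0,0],"jaw":0.45}
    - {"angular":[0,0,0],"slide":[0,0,0],"jaw":0.45}
    - {"angular":[0,0,0],"slide":[0,0,0],"jaw":0.45}
    - {"angular":[0,0,0],"slide":[0,0,0],"jaw":0.45}
    - {"angular":[0,0,0],"slide":[0,0,0],"jaw":0.45}
    - {"angular":[0,0,0],"slide":[0,0,0],"jaw":0.45}
    - {"angular":[0,0,0],"slide":[0,0,0],"jaw":0.45}
    - {"angular":[0,0,0],"slide":[0,0,0],"jaw":0.45}

```text
time_s: 50.85
tool_pos: [0.4893, 0.135, 0.3184]
tool_rot: [180.0, -0.0, 99.6]
force: [0.4, 0.2, 0.2]
grip_width: 0.039
grasp_force: 0.0
```

```bash
python3 - <<'E'
from h import *
f=[env.read_camera('scene')[150:200,330:380].astype(int) for _ in range(7)]
d=[round(float(abs(x-f[0]).mean()),2) for x in f[1:]]; print(d)
b=env.read_camera('scene')[330:380,180:230].astype(int);c=env.read_camera('scene')[330:380,180:230].astype(int); print('noise',abs(b-c).mean())
if max(d)<6: print(env.sign_off())
E
```

```text
[0.37, 0.38, 0.37, 0.37, 0.37, 0.36]
noise 0.3217333333333333
the job is handed in; nothing more can be done
None
```

The job is handed in, though the verdict was not shown: all four plums and all four sugar lumps are in the pot, and the empty scoop hangs still by its bow on the free hook.

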